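Clear up after a gearbox job: spanners to their foam cut-outs, parts to their bins

TASK

The gearbox job is finished, so clear the bench: lay each of the three combination spanners flat, right down on the floor of the foam cut-out made for its length (either way round), and put the loose bearing and the loose gear each flat on the floor of the bin that already holds one of its kind, in the free space in front of it. Set things down, do not drop them.

Things in the scene. Friction and masses are not known exactly. Their poses are not given: they have to be found in the camera images.
- spanner_10_mid (a point): smallest of three loose combination spanners (jaw one end, ring the other), lying flat: 149 mm long, 35 mm wide over the heads, 8 mm thick at the ring, 7 mm at the jaw. Point: middle of its length on the shank, 3.5 mm above its underside; the shank, 16 mm wide, lies 1 to 6 mm above the underside: pinch across it with the fingertips. x: along the spanner, ring to jaw; z up.
- spanner_13_mid (a point): middle of three loose combination spanners (jaw one end, ring the other), lying flat: 178 mm long, 37 mm wide over the heads, 9 mm thick at the ring, 7 mm at the jaw. Point: middle of its length on the shank, 3.5 mm above its underside; the shank, 16 mm wide, lies 1 to 6 mm above the underside: pinch across it with the fingertips. x: along the spanner, ring to jaw; z up.
- spanner_17_mid (a point): largest of three loose combination spanners (jaw one end, ring the other), lying flat: 218 mm long, 40 mm wide over the heads, 10 mm thick at the ring, 8 mm at the jaw. Point: middle of its length on the shank, 3.5 mm above its underside; the shank, 18 mm wide, lies 1 to 6 mm above the underside: pinch across it with the fingertips. x: along the spanner, ring to jaw; z up.
- insert_10_floor (a point): foam insert 246x62x18 mm, fixed, one of three side by side in a tray, with the smallest cut-out, for the 149 mm spanner: 163 mm long, head pockets 48 mm wide at both ends, 30 mm channel between, 10 mm deep, floor blue; some 6 mm spare all round. A finger trough, 56 mm long in x, crosses the middle at floor level, open full width. Point: middle of the cut-out's floor; x along it, z up.
- insert_13_floor (a point): foam insert 246x62x18 mm, fixed, one of three side by side in a tray, with the middle cut-out, for the 178 mm spanner: 192 mm long, head pockets 50 mm wide at both ends, 30 mm channel between, 10 mm deep, floor blue; some 6 mm spare all round. A finger trough, 56 mm long in x, crosses the middle at floor level, open full width. Point: middle of the cut-out's floor; x along it, z up.
- insert_17_floor (a point): foam insert 246x62x18 mm, fixed, one of three side by side in a tray, with the largest cut-out, for the 218 mm spanner: 232 mm long, head pockets 53 mm wide at both ends, 30 mm channel between, 10 mm deep, floor blue; some 6 mm spare all round. A finger trough, 56 mm long in x, crosses the middle at floor level, open full width. Point: middle of the cut-out's floor; x along it, z up.
- bearing_mid (a point): loose ball bearing, a smooth ring 62 mm in diameter, 16 mm high, lying flat on the bench; the point is its centre, half-way up (8 mm). z is its axis. Can be gripped across its outside.
- gear_mid (a point): loose gearbox pinion, a dull grey toothed wheel 60 mm in diameter over the teeth, 21 mm high in all (teeth up to 14 mm, a hub of 32 mm diameter above them), lying flat on the bench, hub up; the point is on its axis, half-way up (10.5 mm). z is its axis. Can be gripped across its teeth.
- bearing_bin_bay (a point): open steel parts bin, fixed, that already holds a bearing (fixed, in its far, +x half); one of two side by side. Inside 150 (x) x 120 (y) mm, floor 3 mm, walls 34 mm high, 20 mm at the front (-x) end. Point: middle of the free space, on the inner floor; it reaches 43 mm to the front wall and to the bearing behind, 60 mm to each side wall (y). z up.
- gear_bin_bay (a point): open steel parts bin, fixed, that already holds a pinion (fixed, in its far, +x half); one of two side by side. Inside 150 (x) x 120 (y) mm, floor 3 mm, walls 34 mm high, 20 mm at the front (-x) end. Point: middle of the free space, on the inner floor; it reaches 43 mm to the front wall and to the pinion behind, 60 mm to each side wall (y). z up.

How it is judged:
At the end, for the whole second after the job is handed in: Each spanner lies flat on the floor of its own cut-out (middle within 12 mm, height within 3 mm, in line within 0.15 rad, either way round); bearing and gear lie flat on the floor of their own bins, within 20 mm (x) and 35 mm (y) of the middle of the free space; all released, at rest (horizontal distance between spanner_10_mid and insert_10_floor below 0.012 m and z of spanner_10_mid in the frame of insert_10_floor between 0 and 0.0065 m and angle between the x axis of spanner_10_mid and the x axis of insert_10_floor, either way round below 0.15 rad and angle between each of spanner_10_mid, spanner_13_mid, spanner_17_mid's own z axis and vertical below 0.06 rad and horizontal distance between spanner_13_mid and insert_13_floor below 0.012 m and z of spanner_13_mid in the frame of insert_13_floor between 0 and 0.0065 m and angle between the x axis of spanner_13_mid and the x axis of insert_13_floor, either way round below 0.15 rad and horizontal distance between spanner_17_mid and insert_17_floor below 0.012 m and z of spanner_17_mid in the frame of insert_17_floor between 0 and 0.0065 m and angle between the x axis of spanner_17_mid and the x axis of insert_17_floor, either way round below 0.15 rad and x of bearing_mid in the frame of bearing_bin_bay between -0.02 and 0.02 m and y of bearing_mid in the frame of bearing_bin_bay between -0.035 and 0.035 m and z of bearing_mid in the frame of bearing_bin_bay between 0.005 and 0.011 m and angle between each of bearing_mid, gear_mid's own z axis and vertical below 0.1 rad and x of gear_mid in the frame of gear_bin_bay between -0.02 and 0.02 m and y of gear_mid in the frame of gear_bin_bay between -0.035 and 0.035 m and z of gear_mid in the frame of gear_bin_bay between 0.0075 and 0.0135 m and linear speed of each of spanner_10, spanner_13, spanner_17, bearing, gear below 0.02 m/s and contact force between the fingers and spanner_10 below 0.1 N and contact force between the fingers and spanner_13 below 0.1 N and contact force between the fingers and spanner_17 below 0.1 N and contact force between the fingers and bearing below 0.1 N and contact force between the fingers and gear below 0.1 N); the robot touches nothing.
It fails at once if the spanner 10 is dropped or thrown (moves at over 1.2 m/s out of the gripper) (linear speed of spanner_10 above 1.2 m/s and contact force between the fingers and spanner_10 below 0.1 N).
It fails at once if the spanner 13 is dropped or thrown (moves at over 1.2 m/s out of the gripper) (linear speed of spanner_13 above 1.2 m/s and contact force between the fingers and spanner_13 below 0.1 N).
It fails at once if the spanner 17 is dropped or thrown (moves at over 1.2 m/s out of the gripper) (linear speed of spanner_17 above 1.2 m/s and contact force between the fingers and spanner_17 below 0.1 N).
It fails at once if the bearing is dropped or thrown (moves at over 1.2 m/s out of the gripper) (linear speed of bearing above 1.2 m/s and contact force between the fingers and bearing below 0.1 N).
It fails at once if the gear is dropped or thrown (moves at over 1.2 m/s out of the gripper) (linear speed of gear above 1.2 m/s and contact force between the fingers and gear below 0.1 N).
It also fails if it takes over 134 s, if anything falls off the work surface, if the arm or the gripper's body presses on something with over 40 N, if the wrist force passes 120 N, or if a joint passes its speed limit or range.

ROBOT

A 6-joint arm with a two-finger parallel gripper is mounted at the origin on a cart in front of the work surface, level with it; the furniture and walls round the work are solid. World frame = base frame: x ahead of the robot, y to its left, z up, the work surface at z = 0. Lengths are in m, angles in rad, forces in N, time in s.
With the tool pointing down it reaches from about 0.25 to 0.8 m from the base axis. Payload 8.5 kg.
Tool frame: the origin (TCP) lies at the very end of the fingers, on their centre line; the grasp point (between the pads) lies grasp_offset behind it (grasp_offset is the distance from the TCP to the grasp point, in m); z points along the fingers, x is the direction in which the jaws open and shut, and the axes are right-handed (so a half turn about z gives the same grasp; the last joint's range is limited). The gripper opens to 85 mm and grips with 20 to 120 N. Pads are 22 mm wide; open, the fingers measure 114 mm over their backs; the gripper's body (76 mm by 85 mm) begins 54 mm behind the grasp point. The pads swing forward as they close: fully open they stand 13 mm farther back than shut.
Start: joints at [-1.188, 0.238, -0.013, 1.319, 0, 1.571], TCP at [0.196, -0.487, 0.193] pointing down, gripper open.
Joint ranges: [-2.66, 2.66], [-1.03, 1.9], [-1.14, 1.46], [-1.82, 2.27], [-1.45, 1.34], [-3.14, 3.14]. Speed limits (rad/s): [2.22, 2.22, 2.79, 3.14, 3.14, 3.14].

INTERFACE

Orientations are given as a unit quaternion [w, x, y, z].
In Python, from rig import observe, read_camera, sign_off, look_for, outline_of, landmark_of, grasp_offset gives the robot as it stands.
- The arm moves only by the shell command python3 -m pendant 'ROWS' [OPENING] [FORCE]. ROWS is JSON, a list of rows, each a list of 6 numbers: the shift along the tool's x, y, z in m, then the turn, a rotation vector about the tool's x, y, z in rad. In form: [[tx, ty, tz, rx, ry, rz], ...]. A call has 1 to 10 rows; each row is the pose to reach, as a shift and turn from the pose commanded when the call began, along the tool's axes at that moment; what a row does not reach only later rows make up. A row lasts 1/12 s, in which the tool goes at most 41.7 mm and 7.16 degrees, less where a joint would pass 70% of its speed; a pose out of reach is approached as far as the arm can. A call with a gripper value outside its range is refused whole. OPENING is the opening, from 0 (shut) to 1 (fully open), set as the call begins (- or left out, the last holds). The fingers move at their own pace and stop on an object; FORCE is the grip in N (left out, the last holds). Time passes only in rows, so rows that repeat a pose let the fingers close. It gives the time, the measured TCP pose, the force and the opening at its end, in the units of the state.
- observe(): the state, without advancing time (a new reading comes with each control period).
- read_camera(name): name is "scene" or "top"; returns a dict with "img" (384x512x3 uint8, blue, green, red), "mtx" (3x3 intrinsics, pixels), "world_from_camera" (4x4, takes a point from camera to world coordinates). Camera axes: x right, y down, z forward; pixel columns grow to the right and rows downward; lengths in m; the calibration is good to about 2 mm. A picture is of the moment at which its call begins. There is no depth.
- sign_off(): hands the job in, once; it reports no verdict.
Trained networks look in a picture, given as the dict that the camera call returned (one of the last four; its "shot" number tells which), for a name from the list of things; names that differ only in an ending like _2 or _b are one class to them, and where a whole thing is asked for, a point or a joint stands for the part that bears it (a point fixed in the world has none). Each returns a list of dicts, best first, with "score" (0 to 1); they miss things now and then, are a little off and sometimes report something else, mostly with a low value. They report only what shows in the picture. A call takes as long as a camera call.
- look_for(target, picture): "xy" ([column, row] in pixels, amid what is visible of it).
- outline_of(target, picture): "pixels" (384x512 bool, what is visible of it) and "xy" ([column, row] in pixels, amid what is visible of it).
- landmark_of(target, picture): "xy" ([column, row] in pixels: a listed point, or the origin of a listed thing).
The state is a dict: "time_s": time; "joints": joint angles; "qd": joint speeds; "effort": joint torques, N m; "tcp_pos": TCP position; "ee_rot": TCP orientation; "wrist_force": force on the tool from outside, world axes, zero at the start; "wrist_torque": the same for the moment, N m; "width": opening from 0.0 (shut) to 1.0 (fully open).
Only numpy, scipy, OpenCV 4.12 (cv2) and the standard library are available. Lean on these libraries where they do the work, as an engineer would, in place of code of your own. Each camera call takes 0.05 s, during which the arm holds its last target. There are 200 camera calls.

## Working session

There is one attempt and no reset: what is moved stays moved. The work goes in short steps, Python scripts to look and compute and a shell command to move; the robot and the scene stay as the last step left them, time stands still between calls to the robot, and variables do not carry over. Pictures are saved under pics/ and viewed, about 12 in all and at most 16, crops included, and the job is handed in when it is done.

```bash
mkdir -p pics; cat > h.py <<'E'
import numpy as np, cv2
from rig import *
def ray(p,xy,z):
    K=np.array(p["mtx"]);T=np.array(p["world_from_camera"])
    d=T[:3,:3]@np.linalg.inv(K)@np.array([xy[0],xy[1],1.]);o=T[:3,3]
    return o+d*(z-o[2])/d[2]
def proj(p,X):
    K=np.array(p["mtx"]);T=np.linalg.inv(np.array(p["world_from_camera"]))
    c=K@(T[:3,:3]@np.array(X)+T[:3,3]);return c[:2]/c[2]
E
python3 - <<'E'
from h import *
s=observe();print(s,grasp_offset if not callable(grasp_offset) else grasp_offset())
H=dict(spanner_10_mid=.0035,spanner_13_mid=.0035,spanner_17_mid=.0035,insert_10_floor=.008,insert_13_floor=.008,insert_17_floor=.008,bearing_mid=.008,gear_mid=.0105,bearing_bin_bay=.003,gear_bin_bay=.003)
for n in ("top","scene"):
    p=read_camera(n);cv2.imwrite(f"pics/{n}0.png",p["img"]);print(n,np.round(p["world_from_camera"],3).tolist(),np.round(p["mtx"],1).tolist())
    for k,z in H.items():
        for f in (landmark_of,):
            print(k,[(round(d["score"],2),np.round(d["xy"],1).tolist(),np.round(ray(p,d["xy"],z),3).tolist()) for d in f(k,p)[:3]])
E
```

```text
{'time_s': 0.0, 'joints': array([-1.18800481e+00,  2.38769678e-01, -1.42218586e-02,  1.31919887e+00,
        1.20764788e-06,  1.57081665e+00]), 'qd': array([ 0.00108832, -0.00013964,  0.00099452,  0.00151785, -0.00024581,
        0.00018408]), 'effort': array([ 6.87178926e-04, -5.38778687e+01,  3.46437049e+01,  1.83552923e-02,
        9.66035418e-05, -2.79156623e-06]), 'tcp_pos': array([ 0.19592517, -0.48658431,  0.1928961 ]), 'ee_rot': array([-3.90614451e-04,  8.28701357e-01, -5.59690607e-01, -5.77306580e-04]), 'wrist_force': array([ 0.12025815, -0.28913993, -0.57401923]), 'wrist_torque': array([-0.01395552,  0.00114427,  0.03177694]), 'width': 0.9986037563887112} 0.0187
top [[-0.019, -0.987, 0.161, 0.307], [-1.0, 0.019, 0.002, -0.033], [-0.005, -0.161, -0.987, 1.07], [0.0, 0.0, 0.0, 1.0]] [[353.8, 0.0, 257.9], [0.0, 353.8, 188.3], [0.0, 0.0, 1.0]]
spanner_10_mid [(0.68, [167.6, 174.1], [0.531, 0.246, 0.004])]
spanner_13_mid [(0.81, [150.3, 223.5], [0.38, 0.295, 0.004])]
spanner_17_mid [(0.94, [143.7, 198.6], [0.456, 0.318, 0.004]), (0.38, [356.9, 173.6], [0.521, -0.336, 0.004])]
in
[... 868 characters left out ...]
.77, [196.1, 253.2], [0.533, 0.259, 0.003]), (0.24, [241.2, 188.7], [0.575, -0.08, 0.003])]
spanner_13_mid [(0.86, [243.0, 280.2], [0.375, 0.29, 0.003]), (0.22, [197.1, 252.3], [0.533, 0.255, 0.003])]
spanner_17_mid [(0.91, [209.5, 277.2], [0.455, 0.318, 0.003])]
insert_10_floor [(0.96, [298.4, 167.7], [0.453, -0.295, 0.008])]
insert_13_floor [(0.85, [313.4, 170.7], [0.397, -0.299, 0.008])]
insert_17_floor [(0.79, [281.4, 164.0], [0.519, -0.291, 0.008])]
bearing_mid [(0.51, [260.9, 230.6], [0.418, 0.098, 0.008])]
gear_mid [(0.58, [274.3, 202.2], [0.44, -0.048, 0.01])]
bearing_bin_bay [(0.98, [241.7, 188.4], [0.575, -0.083, 0.003])]
gear_bin_bay [(0.65, [216.9, 209.0], [0.588, 0.057, 0.003])]
```

```bash
python3 - <<'E'
import cv2
for n,(a,b,c,d) in dict(top=(135,265,90,430),scene=(130,330,150,410)).items():
    im=cv2.imread(f"pics/{n}0.png")
    cv2.imwrite(f"pics/{n}0c.png",cv2.resize(im[a:b,c:d],None,fx=800/(d-c),fy=min(800/(d-c),3),interpolation=2) if n=="top" else cv2.resize(im[a:b,c:d],None,fx=3,fy=3,interpolation=2))
E
```

```text
(no output)
```

View pics/top0c.png

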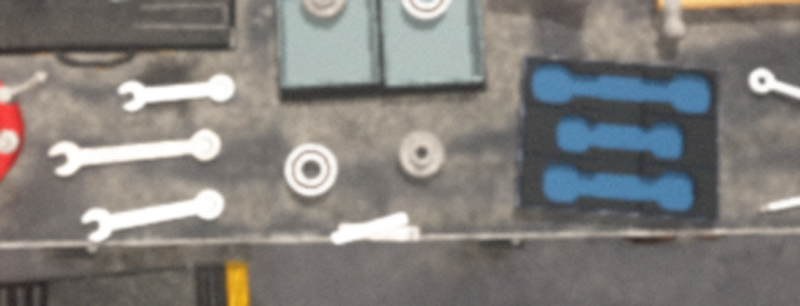

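View pics/scene0c.png

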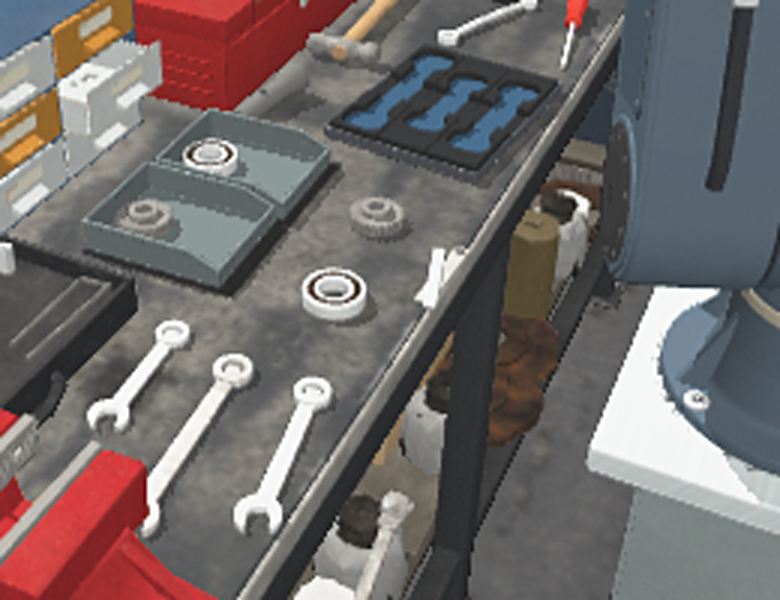

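The far cut-out is for the 17, the middle one for the 10 and the near one for the 13. The gear bin is on the left and the bearing bin on the right. The spanners' jaws point to +y, and the 17's jaw is close to the vise. Next I'll measure the outlines.

```bash
cat > m.py <<'E'
from h import *
def rect(p,mask,z):
    r,c=np.nonzero(mask)
    if len(r)<20: return None
    P=np.array([ray(p,(x,y),z)[:2] for x,y in zip(c,r)],np.float32)
    (cx,cy),(w,h),a=cv2.minAreaRect(P)
    if w<h: w,h,a=h,w,a+90
    d=(a+90)%180-90
    return np.round([cx,cy,w,h,d],4).tolist()
def big(mask):
    n,l,s,_=cv2.connectedComponentsWithStats(mask.astype(np.uint8)); 
    return l==1+np.argmax(s[1:,4]) if n>1 else mask
E
python3 - <<'E'
from m import *
for n in ("top","scene"):
    p=read_camera(n)
    for k,z in dict(spanner_10_mid=.004,spanner_13_mid=.004,spanner_17_mid=.004,bearing_mid=.008,gear_mid=.008).items():
        o=outline_of(k,p)
        if o: 
            for d in o[:2]: print(n,k,round(d["score"],2),np.round(d["xy"]),rect(p,big(d["pixels"]),z))
    im=p["img"].astype(int);b=(im[...,0]-im[...,2]>50)&(im[...,0]-im[...,1]>20)
    cnt,l,s,c=cv2.connectedComponentsWithStats(b.astype(np.uint8))
    for i in range(1,cnt):
        if s[i,4]>60: print(n,"blue",s[i].tolist(),rect(p,l==i,.008))
    # dark tray corners guess via outline of insert
E
```

```text
top spanner_10_mid 0.54 [170. 175.] [0.5315, 0.254, 0.1417, 0.0298, -86.5177]
top spanner_10_mid 0.28 [154. 224.] [0.3712, 0.2793, 0.1696, 0.0342, -81.1737]
top spanner_13_mid 0.9 [155. 224.] [0.3714, 0.2814, 0.1719, 0.0366, -82.2086]
top spanner_17_mid 0.78 [143. 200.] [0.4515, 0.3087, 0.2103, 0.0407, -88.1645]
top spanner_17_mid 0.45 [169. 174.] [0.5315, 0.254, 0.1417, 0.0292, -86.5049]
top bearing_mid 0.5 [219. 205.] [0.4255, 0.0816, 0.0606, 0.0604, -1.1074]
top gear_mid 0.77 [266. 198.] [0.444, -0.0608, 0.0549, 0.0545, -1.112]
top gear_mid 0.39 [167. 174.] [0.5289, 0.2548, 0.1445, 0.0379, -89.5024]
top blue [180, 16, 111, 52, 5373] [0.9698, 0.0334, 0.3628, 0.175, -89.5978]
top blue [452, 28, 40, 34, 740] [0.9487, -0.7282, 0.1592, 0.0793, -69.6416]
top blue [316, 163, 76, 20, 843] [0.524, -0.3242, 0.2296, 0.0478, 84.7798]
top blue [327, 185, 53, 17, 596] [0.4603, -0.3188, 0.1581, 0.0414, 84.5155]
top blue [321, 205, 64, 20, 749] [0.3964, -0.3133, 0.1895, 0.0476, 84.503]
scene spanner_10_mid 0.5 [197. 255.] [0.5293, 0.2596, 0.1485, 0.0337, -87.4472]
scene spanner_13_mid 0.88 [244. 281.] [0.3726, 0.2825, 0.183, 0.0375, -80.3765]
scene spanner_17_mid 0.64 [215. 273.] [0.4454, 0.3043, 0.2119, 0.0394, -81.9239]
scene bearing_mid 0.86 [262. 230.] [0.4225, 0.0854, 0.0748, 0.0591, -63.3537]
scene gear_mid 0.73 [272. 202.] [0.4389, -0.0556, 0.0791, 0.0607, -65.1492]
scene blue [235, 77, 15, 18, 218] [1.0662, -1.0203, 0.2918, 0.0774, -63.1144]
scene blue [136, 115, 57, 24, 594] [1.115, -0.3556, 0.2131, 0.1988, 89.7142]
scene blue [267, 149, 34, 24, 169] [0.5228, -0.3256, 0.2111, 0.0342, 85.2774]
scene blue [287, 157, 25, 16, 125] [0.4581, -0.3202, 0.1427, 0.0307, 83.5395]
scene blue [301, 159, 28, 21, 158] [0.3947, -0.3141, 0.1714, 0.0326, 84.8449]
```

```bash
cat > plan.py <<'E'
import sys,json
from h import *
from scipy.spatial.transform import Rotation as R
def down(yaw): # tool x at world yaw (deg), z down
    a=np.radians(yaw);x=np.array([np.cos(a),np.sin(a),0]);z=np.array([0,0,-1.]);return R.from_matrix(np.c_[x,np.cross(z,x),z])
s=observe();q=s["ee_rot"];r=R.from_quat([q[1],q[2],q[3],q[0]]);p=np.array(s["tcp_pos"])
m=r.as_matrix();print("t",round(s["time_s"],2),"tcp",p.round(4),"yaw",round(float(np.degrees(np.arctan2(m[1,0],m[0,0]))),2),"w",round(s["width"],3),"F",np.round(s["wrist_force"],1))
for w in json.loads(sys.argv[1]):
    P=np.array(w[:3]);D=down(w[3])
    sh=r.inv().apply(P-p);rv=(r.inv()*D).as_rotvec()
    print(np.round(sh,4).tolist()+np.round(rv,3).tolist(),"rows>=",round(max(np.linalg.norm(P-p)/.0417,np.degrees(np.linalg.norm(rv))/7.16),1))
    p,r=P,D
E
python3 plan.py '[[0.40,-0.12,0.15,-20],[0.531,0.2555,0.06,3],[0.531,0.2555,0.002,3],[0.531,0.2555,0.09,3]]'
python3 - <<'E'
from m import *
p=read_camera("top")
for xy in ((208.6,175.8),(252,172.7),(296,171.5)): print(ray(p,xy,.02))
E
```

```text
t 1.7 tcp [ 0.1961 -0.487   0.1935] yaw -68.07 w 1.0 F [-0.5 -0.9  0.7]
[-0.2642, -0.3262, 0.0435, -0.0, 0.0, -0.839] rows>= 10.1
[-0.0053, -0.3977, 0.09, 0.0, 0.0, -0.401] rows>= 9.8
[0.0, 0.0, 0.058, 0.0, 0.0, 0.0] rows>= 1.4
[0.0, 0.0, -0.088, 0.0, 0.0, 0.0] rows>= 2.1
[0.5196537  0.11763293 0.02      ]
[ 0.52664878 -0.01391651  0.02      ]
[ 0.52773885 -0.1473      0.02      ]
```

```bash
python3 -m pendant '[[-0.264,-0.326,0.0435,0,0,-0.839],[-0.264,-0.326,0.0435,0,0,-0.839],[-0.264,-0.326,0.0435,0,0,-0.839],[-0.264,-0.326,0.0435,0,0,-0.839],[-0.264,-0.326,0.0435,0,0,-0.839],[-0.264,-0.326,0.0435,0,0,-0.839],[-0.264,-0.326,0.0435,0,0,-0.839],[-0.264,-0.326,0.0435,0,0,-0.839],[-0.264,-0.326,0.0435,0,0,-0.839],[-0.264,-0.326,0.0435,0,0,-0.839]]' 0.5 60
python3 plan.py '[[0.531,0.2555,0.06,3]]'
```

```text
time_s: 2.58
tcp_pos: [0.3981, -0.1228, 0.1507]
ee_rot: [0.0, 0.985, -0.174, 0.0]
wrist_force: [1.6, -0.1, 0.7]
width: 0.503
t 2.58 tcp [ 0.3981 -0.1228  0.1507] yaw -20.0 w 0.503 F [ 1.6 -0.1  0.7]
[-0.0046, -0.4009, 0.0907, 0.0, -0.001, -0.401] rows>= 9.9
```

```bash
python3 -m pendant '[[-0.005,-0.398,0.09,0,0,-0.401],[-0.005,-0.398,0.09,0,0,-0.401],[-0.005,-0.398,0.09,0,0,-0.401],[-0.005,-0.398,0.09,0,0,-0.401],[-0.005,-0.398,0.09,0,0,-0.401],[-0.005,-0.398,0.09,0,0,-0.401],[-0.005,-0.398,0.09,0,0,-0.401],[-0.005,-0.398,0.09,0,0,-0.401],[-0.005,-0.398,0.09,0,0,-0.401],[-0.005,-0.398,0.09,0,0,-0.401]]' 
python3 -m pendant '[[0,0,0,0,0,0],[0,0,0,0,0,0]]' 
python3 - <<'E'
from m import *
p=read_camera("scene");cv2.imwrite("pics/s1.png",cv2.resize(p["img"][190:320,130:290],None,fx=4,fy=4,interpolation=2))
E
python3 plan.py '[[0.531,0.2555,0.002,3]]'
```

```text
time_s: 3.42
tcp_pos: [0.5293, 0.254, 0.0597]
ee_rot: [-0.0, 1.0, 0.027, 0.0]
wrist_force: [0.8, -0.6, -0.1]
width: 0.498
time_s: 3.58
tcp_pos: [0.5286, 0.2525, 0.0595]
ee_rot: [0.0, 1.0, 0.027, -0.001]
wrist_force: [-0.0, -0.8, -1.0]
width: 0.498
t 3.63 tcp [0.5283 0.2512 0.0599] yaw 3.05 w 0.499 F [-0.6 -0.5  0.4]
[0.003, -0.0042, 0.0579, 0.001, 0.001, 0.001] rows>= 1.4
```

View pics/s1.png

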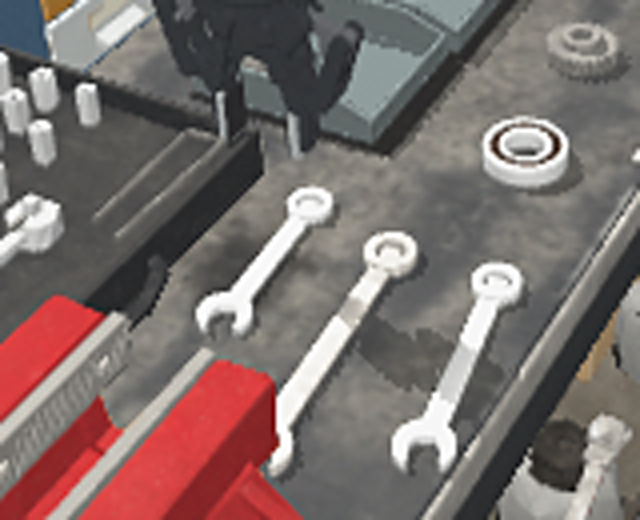

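The gripper hangs above the 10 spanner, with its fingertips at about (220,135) and (295,155) in the crop. The case edge stays clear of it. Descending.

```bash
python3 -m pendant '[[0.002,-0.003,0.03,0,0,0],[0.002,-0.003,0.045,0,0,0],[0.002,-0.003,0.054,0,0,0],[0.002,-0.003,0.058,0,0,0],[0.002,-0.003,0.058,0,0,0]]' 
python3 -m pendant '[[0,0,0,0,0,0],[0,0,0,0,0,0],[0,0,0,0,0,0],[0,0,0,0,0,0],[0,0,0,0,0,0],[0,0,0,0,0,0]]' 0 80
python3 -m pendant '[[0,0,-0.01,0,0,0],[0,0,-0.02,0,0,0],[0,0,-0.04,0,0,0],[0,0,-0.07,0,0,0],[0,0,-0.1,0,0,0],[0,0,-0.1,0,0,0]]'
python3 - <<'E'
from m import *
p=read_camera("scene");cv2.imwrite("pics/s2.png",cv2.resize(p["img"][140:300,130:330],None,fx=3.5,fy=3.5,interpolation=2))
E
python3 plan.py '[[0.46,0.0,0.14,-2],[0.4603,-0.3175,0.06,-5.3]]'
```

```text
time_s: 4.05
tcp_pos: [0.5303, 0.2531, 0.0024]
ee_rot: [0.0, 1.0, 0.025, -0.0]
wrist_force: [0.6, 0.2, -0.8]
width: 0.499
time_s: 4.55
tcp_pos: [0.5308, 0.2542, 0.0028]
ee_rot: [-0.0, 1.0, 0.026, 0.0]
wrist_force: [-0.5, -0.3, -0.3]
width: 0.005
time_s: 5.05
tcp_pos: [0.5337, 0.2556, 0.1095]
ee_rot: [-0.002, 1.0, 0.026, 0.004]
wrist_force: [0.2, -0.2, 0.3]
width: 0.0
t 5.1 tcp [0.5329 0.2552 0.107 ] yaw 2.98 w 0.004 F [-0.9  0.3  0.8]
[-0.0859, 0.251, -0.0342, -0.003, -0.006, 0.087] rows>= 6.4
[0.0114, 0.3173, 0.08, 0.0, 0.0, 0.058] rows>= 7.9
```

View pics/s2.png

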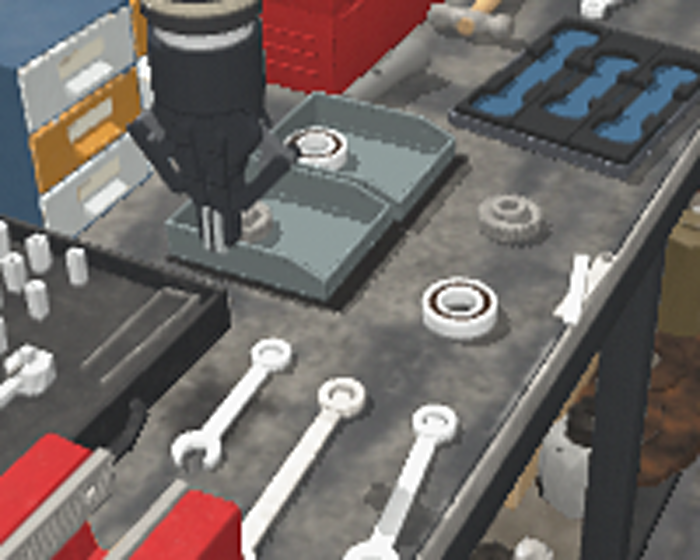

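The fingers shut over the shank with the width at 0, so the tips were too high. I'll check that the spanner hasn't moved, then go down by touch.

```bash
python3 - <<'E'
from m import *
for n in("top","scene"):
    p=read_camera(n)
    for d in outline_of("spanner_10_mid",p)[:2]: print(n,round(d["score"],2),rect(p,big(d["pixels"]),.004))
E
python3 -m pendant '[[0,0,0.04,0,0,0],[0,0,0.07,0,0,0],[0,0,0.09,0,0,0],[0,0,0.098,0,0,0],[0,0,0.098,0,0,0],[0,0,0.1,0,0,0],[0,0,0.1,0,0,0]]' 0.4
python3 -m pendant '[[0,0,0.001,0,0,0],[0,0,0.002,0,0,0],[0,0,0.002,0,0,0]]'
python3 -m pendant '[[0,0,0.001,0,0,0],[0,0,0.002,0,0,0],[0,0,0.002,0,0,0]]'
```

```text
top 0.82 [0.5302, 0.25, 0.1335, 0.0293, -84.6476]
scene 0.71 [0.5296, 0.2553, 0.1422, 0.0336, -85.304]
time_s: 5.88
tcp_pos: [0.5313, 0.2544, 0.0034]
ee_rot: [-0.0, 1.0, 0.026, 0.001]
wrist_force: [0.9, 1.1, 0.5]
width: 0.401
time_s: 6.13
tcp_pos: [0.5311, 0.2543, 0.0012]
ee_rot: [-0.0, 1.0, 0.026, 0.001]
wrist_force: [-0.1, 0.9, 0.8]
width: 0.402
time_s: 6.38
tcp_pos: [0.5306, 0.2541, -0.0015]
ee_rot: [-0.0, 1.0, 0.026, -0.0]
wrist_force: [-0.4, 0.3, -0.0]
width: 0.4
```

```bash
python3 -m pendant '[[0,0,0,0,0,0],[0,0,0,0,0,0],[0,0,0,0,0,0],[0,0,0,0,0,0],[0,0,0,0,0,0]]' 0 80
```

```text
time_s: 6.8
tcp_pos: [0.5307, 0.2541, -0.0014]
ee_rot: [-0.0, 1.0, 0.026, -0.0]
wrist_force: [-0.7, 0.6, -0.3]
width: -0.0
```

```bash
python3 - <<'E'
from m import *
p=read_camera("scene");a=cv2.resize(p["img"][180:290,140:280],None,fx=4,fy=4,interpolation=2)
s=observe();print(proj(p,s["tcp_pos"]))
q=read_camera("top");print(proj(q,s["tcp_pos"]));b=cv2.resize(q["img"][130:240,110:250],None,fx=2.5,fy=2.5,interpolation=2)
cv2.imwrite("pics/s3.png",a);cv2.imwrite("pics/s3t.png",b)
E
```

```text
[198.05531233 253.8594319 ]
[165.49082163 174.5193335 ]
```

View pics/s3.png

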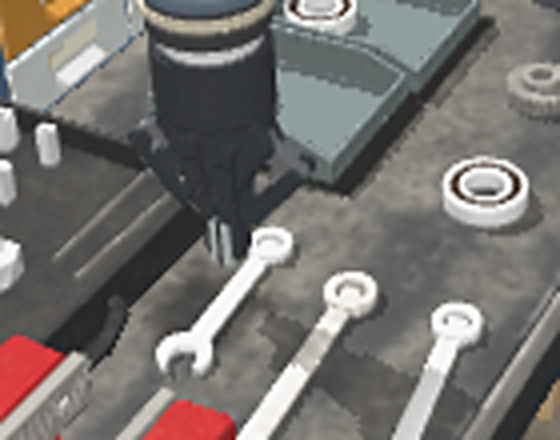

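View pics/s3t.png

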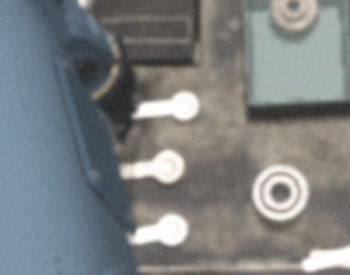

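```bash
python3 - <<'E'
from m import *
p=read_camera("scene");s=observe();x=s["tcp_pos"]
for dz in (0,.01,.02,.03): print(dz,proj(p,x+[0,0,dz]))
print(ray(p,(197.5,245.5),0),ray(p,(197.5,245.5),.02), "s1",proj(p,(.5285,.252,.06)),proj(p,(.5285,.252,.08)))
E
python3 -m pendant '[[0,0,0,0,0,0],[0,0,0,0,0,0],[0,0,0,0,0,0],[0,0,0.001,0,0,0],[0,0,0.002,0,0,0],[0,0,0.003,0,0,0],[0,0,0.003,0,0,0]]' 0.4
python3 -m pendant '[[0,0,0.001,0,0,0],[0,0,0.002,0,0,0],[0,0,0.003,0,0,0],[0,0,0.003,0,0,0]]'
```

```text
0 [198.04249454 253.85645185]
0.01 [197.7952978  251.05665313]
0.02 [197.5455473  248.22793005]
0.03 [197.29320327 245.36983207]
[0.54970812 0.22733676 0.        ] [0.53583606 0.24624711 0.02      ] s1 [197.63728482 235.96092882] [197.12014098 229.96180163]
time_s: 7.53
tcp_pos: [0.5305, 0.254, -0.0047]
ee_rot: [0.0, 1.0, 0.026, -0.0]
wrist_force: [1.2, 1.0, -0.2]
width: 0.398
time_s: 7.87
tcp_pos: [0.5305, 0.254, -0.0077]
ee_rot: [0.0, 1.0, 0.026, -0.0]
wrist_force: [-0.2, -0.0, -0.4]
width: 0.4
```

The finger ends show about 20 mm above the reported TCP in both pictures, so the reported z doesn't match the camera. I'll keep going down in small steps and watch the wrist force.

```bash
python3 -m pendant '[[0,0,0.001,0,0,0],[0,0,0.002,0,0,0],[0,0,0.003,0,0,0],[0,0,0.004,0,0,0],[0,0,0.004,0,0,0]]'
python3 -m pendant '[[0,0,0.001,0,0,0],[0,0,0.002,0,0,0],[0,0,0.003,0,0,0],[0,0,0.003,0,0,0]]'
python3 - <<'E'
from m import *
p=read_camera("scene");a=cv2.resize(p["img"][200:290,150:250],None,fx=6,fy=6,interpolation=2)
cv2.imwrite("pics/s4.png",a)
E
```

```text
time_s: 8.28
tcp_pos: [0.5305, 0.2541, -0.0117]
ee_rot: [0.0, 1.0, 0.026, -0.0]
wrist_force: [0.8, 0.0, -0.9]
width: 0.401
time_s: 8.62
tcp_pos: [0.5306, 0.2541, -0.0147]
ee_rot: [-0.0, 1.0, 0.026, -0.0]
wrist_force: [-1.4, -0.4, 0.8]
width: 0.401
```

View pics/s4.png

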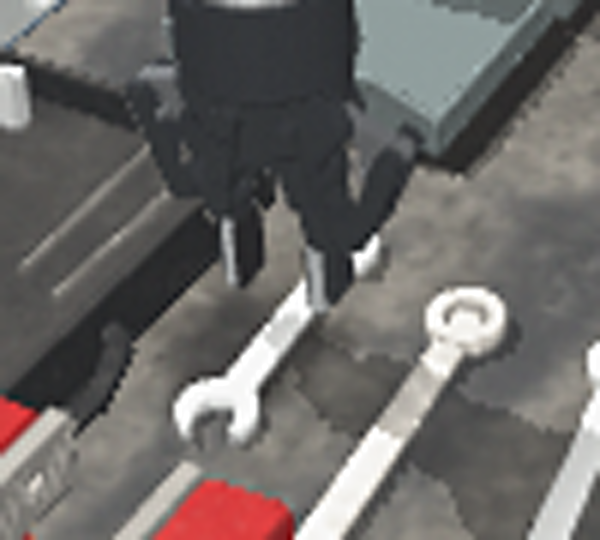

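The tips straddle the shank, at about (240,285) and (320,308) in the crop, and are still roughly 10 mm above the bench. Continuing by touch.

```bash
python3 -m pendant '[[0,0,0.001,0,0,0],[0,0,0.002,0,0,0],[0,0,0.003,0,0,0],[0,0,0.003,0,0,0]]'
python3 -m pendant '[[0,0,0.001,0,0,0],[0,0,0.002,0,0,0],[0,0,0.002,0,0,0]]'
python3 -m pendant '[[0,0,0,0,0,0],[0,0,0,0,0,0],[0,0,0,0,0,0],[0,0,0,0,0,0],[0,0,0,0,0,0]]' 0 80
```

```text
time_s: 9.0
tcp_pos: [0.5305, 0.2541, -0.0177]
ee_rot: [0.0, 1.0, 0.026, -0.0]
wrist_force: [-0.4, -0.2, 0.0]
width: 0.4
time_s: 9.25
tcp_pos: [0.5305, 0.2541, -0.0197]
ee_rot: [0.0, 1.0, 0.026, -0.0]
wrist_force: [-0.2, 0.3, 0.8]
width: 0.4
time_s: 9.67
tcp_pos: [0.5307, 0.2542, -0.0194]
ee_rot: [-0.0, 1.0, 0.026, 0.0]
wrist_force: [0.0, -1.5, -0.1]
width: -0.004
```

```bash
python3 -m pendant '[[0,0,0,0,0,0],[0,0,0,0,0,0],[0,0,0,0,0,0],[0,0,0.001,0,0,0],[0,0,0.002,0,0,0],[0,0,0.003,0,0,0],[0,0,0.003,0,0,0]]' 0.35
python3 -m pendant '[[0,0,0,0,0,0],[0,0,0,0,0,0],[0,0,0,0,0,0],[0,0,0,0,0,0],[0,0,0,0,0,0]]' 0 80
```

```text
time_s: 10.25
tcp_pos: [0.5305, 0.254, -0.0227]
ee_rot: [0.0, 1.0, 0.026, -0.0]
wrist_force: [-0.1, 0.3, -0.2]
width: 0.357
time_s: 10.67
tcp_pos: [0.5307, 0.2541, -0.0224]
ee_rot: [-0.0, 1.0, 0.026, 0.0]
wrist_force: [0.1, 0.2, -0.1]
width: 0.001
```

```bash
python3 - <<'E'
from m import *
p=read_camera("scene");a=cv2.resize(p["img"][200:290,150:250],None,fx=6,fy=6,interpolation=2)
cv2.imwrite("pics/s5.png",a)
E
```

```text
(no output)
```

View pics/s5.png

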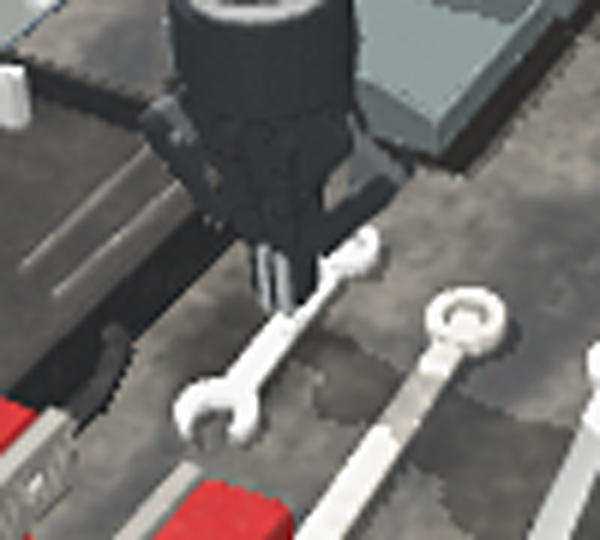

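The shut tips now rest just over the shank middle at (290,312), so the true tip is about 28 mm above the reported z. Another 4 to 5 mm down.

```bash
python3 -m pendant '[[0,0,0,0,0,0],[0,0,0,0,0,0],[0,0,0,0,0,0],[0,0,0.001,0,0,0],[0,0,0.002,0,0,0],[0,0,0.003,0,0,0],[0,0,0.004,0,0,0],[0,0,0.004,0,0,0]]' 0.35
python3 -m pendant '[[0,0,0,0,0,0],[0,0,0,0,0,0],[0,0,0,0,0,0],[0,0,0,0,0,0],[0,0,0,0,0,0]]' 0 80
```

```text
time_s: 11.38
tcp_pos: [0.5305, 0.2541, -0.0267]
ee_rot: [0.0, 1.0, 0.026, -0.0]
wrist_force: [-0.4, -0.3, -0.5]
width: 0.349
time_s: 11.8
tcp_pos: [0.5307, 0.2541, -0.0264]
ee_rot: [-0.0, 1.0, 0.026, 0.0]
wrist_force: [0.4, -0.1, -0.5]
width: -0.002
```

```bash
python3 -m pendant '[[0,0,0,0,0,0],[0,0,0,0,0,0],[0,0,0,0,0,0],[0,0,0.001,0,0,0],[0,0,0.002,0,0,0],[0,0,0.003,0,0,0],[0,0,0.003,0,0,0]]' 0.35
python3 -m pendant '[[0,0,0,0,0,0],[0,0,0,0,0,0],[0,0,0,0,0,0],[0,0,0,0,0,0],[0,0,0,0,0,0]]' 0 80
```

```text
time_s: 12.38
tcp_pos: [0.5305, 0.254, -0.0297]
ee_rot: [0.0, 1.0, 0.026, -0.0]
wrist_force: [-0.9, 0.5, 0.8]
width: 0.352
time_s: 12.8
tcp_pos: [0.5307, 0.2542, -0.0294]
ee_rot: [-0.0, 1.0, 0.026, 0.0]
wrist_force: [0.1, 0.0, -0.5]
width: -0.001
```

```bash
python3 - <<'E'
from m import *
p=read_camera("scene");a=cv2.resize(p["img"][225:275,170:240],None,fx=10,fy=10,interpolation=2)
cv2.imwrite("pics/s6.png",a)
for X in ((.5305,.254,.006),(.5305,.254,.0),(.5305,.254,-.0297)): print((proj(p,X)-[170,225])*10)
E
```

```text
[279.43709447 267.63155969]
[280.91674932 284.4203328 ]
[288.10926703 366.02959959]
```

View pics/s6.png

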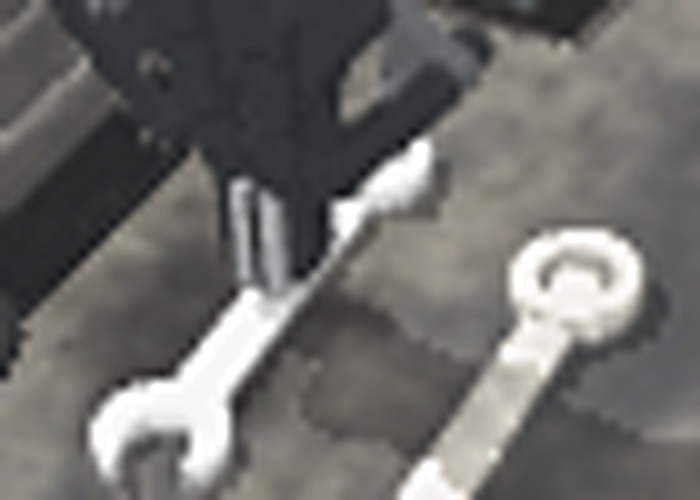

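With the pad's 11 mm half-width allowed for, the shut tips end right at the shank's top (about row 295), so 4 to 5 mm more should do it.

```bash
python3 -m pendant '[[0,0,0,0,0,0],[0,0,0,0,0,0],[0,0,0,0,0,0],[0,0,0.001,0,0,0],[0,0,0.002,0,0,0],[0,0,0.003,0,0,0],[0,0,0.0045,0,0,0],[0,0,0.0045,0,0,0]]' 0.35
python3 -m pendant '[[0,0,0,0,0,0],[0,0,0,0,0,0],[0,0,0,0,0,0],[0,0,0,0,0,0],[0,0,0,0,0,0]]' 0 80
```

```text
time_s: 13.52
tcp_pos: [0.5305, 0.254, -0.0343]
ee_rot: [0.0, 1.0, 0.026, -0.0]
wrist_force: [0.6, 0.6, -0.1]
width: 0.349
time_s: 13.93
tcp_pos: [0.5307, 0.2541, -0.0337]
ee_rot: [-0.0, 1.0, 0.026, 0.0]
wrist_force: [-0.6, -0.7, 3.7]
width: 0.112
```

```bash
python3 -m pendant '[[0,0,0,0,0,0],[0,0,0,0,0,0]]'
python3 -m pendant '[[0,0,0,0,0,0],[0,0,0,0,0,0],[0,0,0,0,0,0],[0,0,0.001,0,0,0],[0,0,0.002,0,0,0],[0,0,0.002,0,0,0]]' 0.35
python3 -m pendant '[[0,0,0,0,0,0],[0,0,0,0,0,0],[0,0,0,0,0,0],[0,0,0,0,0,0],[0,0,0,0,0,0]]' 0 80
```

```text
time_s: 14.1
tcp_pos: [0.5307, 0.2542, -0.0337]
ee_rot: [-0.0, 1.0, 0.026, 0.0]
wrist_force: [-0.9, -0.7, 4.8]
width: 0.12
time_s: 14.6
tcp_pos: [0.5305, 0.254, -0.0363]
ee_rot: [0.0, 1.0, 0.026, -0.0]
wrist_force: [0.4, -0.5, -1.3]
width: 0.35
time_s: 15.02
tcp_pos: [0.5307, 0.2542, -0.0357]
ee_rot: [-0.0, 1.0, 0.026, 0.0]
wrist_force: [-1.2, -0.5, 4.5]
width: 0.134
```

```bash
python3 -m pendant '[[0,0,0,0,0,0],[0,0,0,0,0,0],[0,0,0,0,0,0],[0,0,0.001,0,0,0],[0,0,0.002,0,0,0],[0,0,0.002,0,0,0]]' 0.35
python3 -m pendant '[[0,0,0,0,0,0],[0,0,0,0,0,0],[0,0,0,0,0,0],[0,0,0,0,0,0],[0,0,0,0,0,0]]' 0 80
```

```text
time_s: 15.52
tcp_pos: [0.5307, 0.2541, -0.0381]
ee_rot: [-0.0, 1.0, 0.026, -0.0]
wrist_force: [-0.6, -0.4, -0.2]
width: 0.353
time_s: 15.93
tcp_pos: [0.5312, 0.2544, -0.0371]
ee_rot: [-0.0, 1.0, 0.026, 0.001]
wrist_force: [-1.2, -0.4, 7.5]
width: 0.137
```

```bash
python3 -m pendant '[[0,0,0,0,0,0],[0,0,-0.003,0,0,0],[0,0,-0.006,0,0,0],[0,0,-0.015,0,0,0],[0,0,-0.03,0,0,0],[0,0,-0.04,0,0,0],[0,0,-0.04,0,0,0]]' 0 120
python3 - <<'E'
from m import *
p=read_camera("scene");a=cv2.resize(p["img"][200:290,150:250],None,fx=6,fy=6,interpolation=2)
cv2.imwrite("pics/s7.png",a)
E
```

```text
time_s: 16.52
tcp_pos: [0.5321, 0.2548, 0.0045]
ee_rot: [-0.001, 1.0, 0.026, 0.002]
wrist_force: [0.8, -0.2, -0.3]
width: 0.118
```

View pics/s7.png

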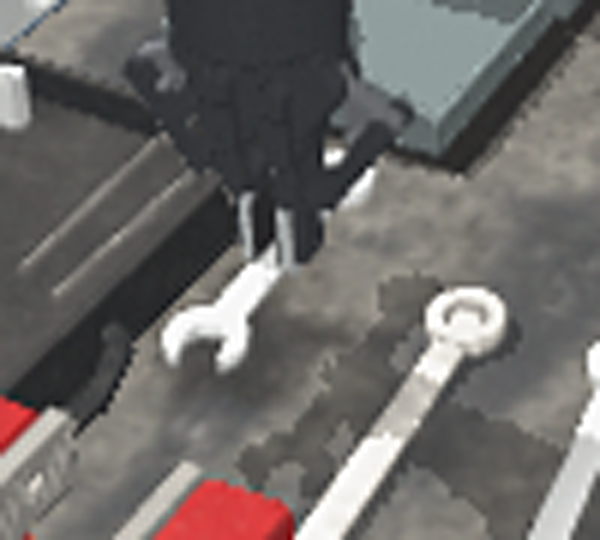

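The spanner is held and level, at reported z −0.037 on the bench, so the reported z reads about 37 mm low. Carrying it over to its insert with clearance.

```bash
python3 plan.py '[[0.533,0.255,0.06,3],[0.46,-0.05,0.06,-3],[0.4603,-0.3175,0.025,-5.3]]'
```

```text
t 16.57 tcp [0.5317 0.2546 0.0034] yaw 2.97 w 0.114 F [ 0.2 -0.4 -1.1]
[0.0015, -0.0004, -0.0566, -0.001, -0.002, -0.0] rows>= 1.4
[-0.0889, 0.3008, 0.0, 0.0, 0.0, 0.105] rows>= 7.5
[0.0143, 0.2671, 0.035, 0.0, 0.0, 0.04] rows>= 6.5
```

```bash
python3 -m pendant '[[0,0,-0.02,0,0,0],[0,0,-0.045,0,0,0],[0,0,-0.057,0,0,0],[0,0,-0.057,0,0,0]]'
python3 -m pendant '[[-0.006,0.02,0,0,0,0.007],[-0.015,0.05,0,0,0,0.018],[-0.024,0.08,0,0,0,0.028],[-0.033,0.11,0,0,0,0.04],[-0.044,0.15,0,0,0,0.05],[-0.056,0.19,0,0,0,0.065],[-0.068,0.23,0,0,0,0.08],[-0.08,0.27,0,0,0,0.095],[-0.087,0.295,0,0,0,0.103],[-0.089,0.301,0,0,0,0.105]]'
python3 -m pendant '[[0.001,0.02,0,0,0,0.004],[0.003,0.05,0,0,0,0.009],[0.005,0.09,0,0,0,0.014],[0.007,0.13,0.01,0,0,0.02],[0.009,0.17,0.02,0,0,0.026],[0.011,0.21,0.03,0,0,0.032],[0.013,0.245,0.035,0,0,0.038],[0.0143,0.262,0.035,0,0,0.04],[0.0143,0.267,0.035,0,0,0.04],[0.0143,0.267,0.035,0,0,0.04]]'
python3 plan.py '[[0.4603,-0.3175,0.025,-5.3]]'
python3 - <<'E'
from m import *
p=read_camera("scene");q=read_camera("top")
for n,p in (("scene",p),("top",q)):
  for d in outline_of("spanner_10_mid",p)[:2]: print(n,round(d["score"],2),np.round(d["xy"]),rect(p,big(d["pixels"]),.066))
  for d in landmark_of("spanner_10_mid",p)[:2]: print(n,round(d["score"],2),np.round(d["xy"]),ray(p,d["xy"],.066))
p=read_camera("scene")
a=cv2.resize(p["img"][120:210,240:340],None,fx=6,fy=6,interpolation=2);cv2.imwrite("pics/s8.png",a)
E
```

```text
time_s: 16.9
tcp_pos: [0.5321, 0.2548, 0.0613]
ee_rot: [-0.001, 1.0, 0.026, 0.002]
wrist_force: [0.2, 1.0, -0.5]
width: 0.117
time_s: 17.73
tcp_pos: [0.4553, -0.0543, 0.0579]
ee_rot: [0.0, 1.0, -0.028, -0.001]
wrist_force: [-1.7, 1.0, 0.4]
width: 0.113
time_s: 18.57
tcp_pos: [0.457, -0.319, 0.0227]
ee_rot: [-0.001, 0.999, -0.047, -0.001]
wrist_force: [-0.1, 0.2, -0.9]
width: 0.115
t 18.57 tcp [ 0.457  -0.319   0.0227] yaw -5.43 w 0.115 F [-0.1  0.2 -0.9]
[0.0031, -0.0018, -0.0023, -0.001, 0.001, -0.002] rows>= 0.1
scene 0.65 [296. 156.] [0.4613, -0.2696, 0.0715, 0.0349, -82.0266]
scene 0.55 [300. 152.] [ 0.45624036 -0.30795573  0.066     ]
scene 0.42 [301. 168.] [ 0.411103   -0.19565275  0.066     ]
top 0.5 [345. 193.] [0.4659, -0.2785, 0.0596, 0.0333, -80.7599]
top 0.67 [359. 190.] [ 0.45944065 -0.32185658  0.066     ]
```

View pics/s8.png

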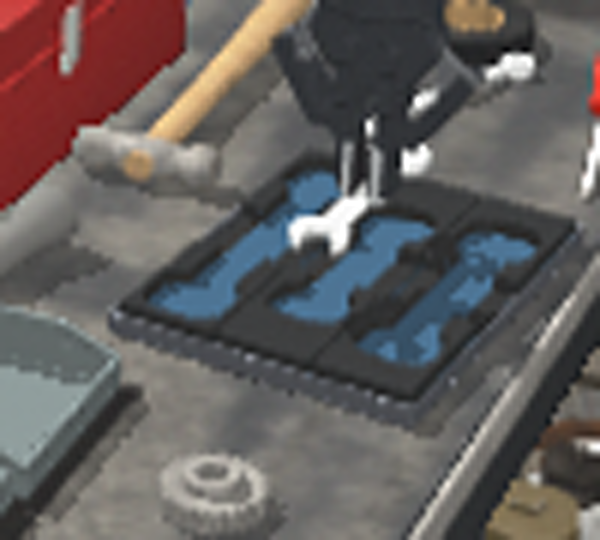

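The jaw end measures at about y = −0.24 on average, which is consistent with the middle at −0.318. Lowering now, with touch at the end.

```bash
python3 -m pendant '[[0.003,-0.001,0.01,0,0,0],[0.003,-0.001,0.025,0,0,0],[0.003,-0.001,0.035,0,0,0],[0.003,-0.001,0.041,0,0,0],[0.003,-0.001,0.043,0,0,0],[0.003,-0.001,0.043,0,0,0]]'
python3 -m pendant '[[0,0,0.001,0,0,0],[0,0,0.002,0,0,0],[0,0,0.003,0,0,0],[0,0,0.003,0,0,0]]'
python3 -m pendant '[[0,0,0.001,0,0,0],[0,0,0.002,0,0,0],[0,0,0.002,0,0,0]]'
python3 -m pendant '[[0,0,0.001,0,0,0],[0,0,0.002,0,0,0],[0,0,0.002,0,0,0]]'
```

```text
time_s: 19.42
tcp_pos: [0.4603, -0.3174, -0.0197]
ee_rot: [-0.0, 0.999, -0.046, -0.001]
wrist_force: [0.1, 0.4, -0.4]
width: 0.118
time_s: 19.75
tcp_pos: [0.4607, -0.3179, -0.0218]
ee_rot: [0.0, 0.999, -0.047, 0.0]
wrist_force: [0.6, 0.8, 0.1]
width: 0.117
time_s: 20.0
tcp_pos: [0.4606, -0.3177, -0.0241]
ee_rot: [-0.0, 0.999, -0.047, -0.0]
wrist_force: [-0.4, 0.0, -0.9]
width: 0.117
time_s: 20.25
tcp_pos: [0.4605, -0.3177, -0.0262]
ee_rot: [-0.0, 0.999, -0.047, -0.0]
wrist_force: [0.6, -0.7, -1.0]
width: 0.115
```

```bash
python3 -m pendant '[[0,0,0.001,0,0,0],[0,0,0.002,0,0,0],[0,0,0.002,0,0,0]]'
python3 -m pendant '[[0,0,0.001,0,0,0],[0,0,0.0015,0,0,0],[0,0,0.0015,0,0,0]]'
python3 -m pendant '[[0,0,0.001,0,0,0],[0,0,0.0015,0,0,0],[0,0,0.0015,0,0,0]]'
```

```text
time_s: 20.5
tcp_pos: [0.4608, -0.3178, -0.027]
ee_rot: [0.0, 0.999, -0.046, 0.0]
wrist_force: [-2.9, 2.7, 11.0]
width: 0.117
time_s: 20.75
tcp_pos: [0.4608, -0.3179, -0.0271]
ee_rot: [0.0, 0.999, -0.047, 0.001]
wrist_force: [-7.1, 4.9, 27.6]
width: 0.113
time_s: 21.0
tcp_pos: [0.4609, -0.3179, -0.0271]
ee_rot: [0.001, 0.999, -0.046, 0.001]
wrist_force: [-11.3, 8.6, 44.5]
width: 0.113
```

Contact at −0.027, so it is seated on the floor; the foam top would have been at −0.019. Releasing.

```bash
python3 -m pendant '[[0,0,-0.003,0,0,0],[0,0,-0.003,0,0,0],[0,0,-0.003,0,0,0],[0,0,-0.003,0,0,0]]' 0.33
python3 -m pendant '[[0,0,-0.02,0,0,0],[0,0,-0.05,0,0,0],[0,0,-0.08,0,0,0],[0,0,-0.08,0,0,0]]' 
python3 plan.py '[[0.46,0.0,0.055,-3],[0.4515,0.308,0.025,2]]'
python3 - <<'E'
from m import *
for n in ("scene","top"):
  p=read_camera(n)
  for d in outline_of("spanner_10_mid",p)[:2]: print(n,round(d["score"],2),np.round(d["xy"]),rect(p,big(d["pixels"]),.014))
E
```

```text
time_s: 21.33
tcp_pos: [0.4608, -0.3178, -0.0281]
ee_rot: [-0.0, 0.999, -0.046, 0.0]
wrist_force: [-0.3, 0.9, 6.3]
width: 0.329
time_s: 21.67
tcp_pos: [0.4631, -0.3195, 0.0566]
ee_rot: [0.002, 0.999, -0.046, 0.003]
wrist_force: [0.3, -1.1, 0.6]
width: 0.333
t 21.67 tcp [ 0.4631 -0.3195  0.0566] yaw -5.33 w 0.333 F [ 0.3 -1.1  0.6]
[-0.0328, -0.3178, 0.0004, 0.003, -0.006, -0.041] rows>= 7.7
[-0.0246, -0.3071, 0.03, 0.0, 0.0, -0.087] rows>= 7.4
top 0.67 [340. 195.] [0.4689, -0.2877, 0.0765, 0.0309, -85.8752]
top 0.23 [267. 198.] [0.4432, -0.0607, 0.0546, 0.0543, -1.112]
```

```bash
python3 -m pendant '[[-0.033,-0.318,0,0,0,-0.041],[-0.033,-0.318,0,0,0,-0.041],[-0.033,-0.318,0,0,0,-0.041],[-0.033,-0.318,0,0,0,-0.041],[-0.033,-0.318,0,0,0,-0.041],[-0.033,-0.318,0,0,0,-0.041],[-0.033,-0.318,0,0,0,-0.041],[-0.033,-0.318,0,0,0,-0.041],[-0.033,-0.318,0,0,0,-0.041]]' 0.45
python3 - <<'E'
from m import *
for n in ("scene","top"):
  p=read_camera(n)
  for d in outline_of("spanner_10_mid",p)[:1]: print(n,round(d["score"],2),np.round(d["xy"]),rect(p,big(d["pixels"]),.013))
  im=p["img"].astype(int)
  m=(im.min(2)>140); g=np.zeros_like(m); c=proj(p,(.46,-.318,.013)).astype(int); g[c[1]-20:c[1]+20,c[0]-35:c[0]+35]=1
  print("white",rect(p,big(m&g),.013))
  for d in outline_of("spanner_17_mid",p)[:1]: print(n,round(d["score"],2),np.round(d["xy"]),rect(p,big(d["pixels"]),.004))
cv2.imwrite("pics/s9.png",cv2.resize(read_camera("scene")["img"][120:210,240:340],None,fx=6,fy=6,interpolation=2))
E
python3 plan.py '[[0.4515,0.308,0.025,2]]'
```

```text
time_s: 22.62
tcp_pos: [0.4559, 0.0062, 0.0507]
ee_rot: [-0.001, 1.0, -0.024, -0.001]
wrist_force: [0.4, -0.7, 1.1]
width: 0.451
scene 0.55 [295. 164.] [0.4637, -0.313, 0.142, 0.0367, 88.9243]
white [0.462, -0.3148, 0.1536, 0.0368, 87.3436]
scene 0.58 [214. 273.] [0.4456, 0.3063, 0.2201, 0.0394, -81.3233]
top 0.74 [354. 193.] [0.4641, -0.3177, 0.1449, 0.0342, 85.7595]
white [0.4627, -0.3176, 0.1509, 0.0375, 85.9223]
top 0.6 [151. 197.] [0.4548, 0.3024, 0.204, 0.0343, -86.2165]
t 22.97 tcp [0.4572 0.0009 0.0517] yaw -3.08 w 0.451 F [0.3 0.5 0.6]
[-0.0222, -0.3064, 0.0267, 0.0, 0.001, -0.089] rows>= 7.4
```

View pics/s9.png

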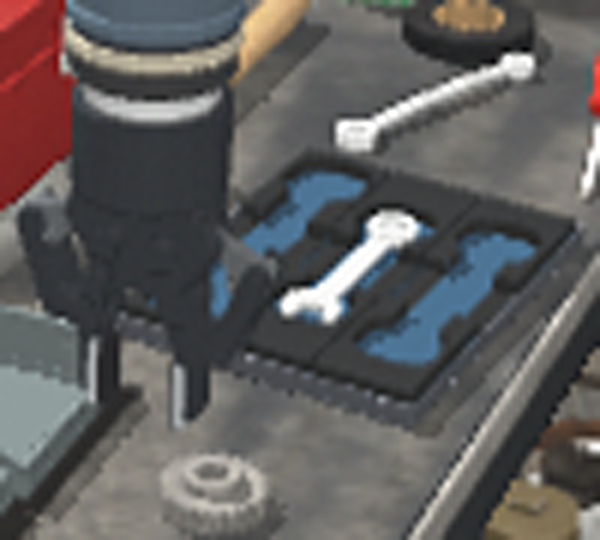

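The 10 lies in its cut-out, centred at (0.4627, −0.3176) against the insert's (0.460, −0.319), with blue visible all round. Next is the 17.

```bash
python3 - <<'E'
from m import *
for n in ("scene","top"):
  p=read_camera(n);im=p["img"].astype(int)
  for k,c0 in (("17",(.453,.308)),("13",(.372,.283))):
    m=(im.min(2)>140)&(im.max(2)-im.min(2)<40); g=np.zeros(m.shape,np.uint8)
    a=np.radians(92 if k=="17" else 98.5);d=np.array([np.cos(a),np.sin(a)])*.14
    cv2.line(g,tuple(int(v) for v in proj(p,(*(c0-d),.004))),tuple(int(v) for v in proj(p,(*(c0+d),.004))),1,20)
    print(n,k,rect(p,big(m&(g>0)),.004))
E
```

```text
scene 17 [0.4469, 0.3068, 0.2181, 0.0367, -81.3233]
scene 13 [0.3728, 0.2857, 0.1862, 0.0393, -79.8222]
top 17 [0.4546, 0.3083, 0.2227, 0.0444, -85.4087]
top 13 [0.3665, 0.3191, 0.263, 0.0506, -77.2852]
```

```bash
python3 plan.py '[[0.4535,0.308,0.02,4.5]]'
python3 -m pendant '[[-0.02,-0.307,0.0,0,0,-0.132],[-0.02,-0.307,0.0,0,0,-0.132],[-0.02,-0.307,0.0,0,0,-0.132],[-0.02,-0.307,0.0,0,0,-0.132],[-0.02,-0.307,0.0,0,0,-0.132],[-0.02,-0.307,0.0,0,0,-0.132],[-0.02,-0.307,0.0,0,0,-0.132],[-0.02,-0.307,0.0,0,0,-0.132],[-0.02,-0.307,0.0,0,0,-0.132],[-0.02,-0.307,0.0,0,0,-0.132]]' 0.45
python3 plan.py '[[0.4535,0.308,-0.034,4.5]]'
```

```text
t 23.07 tcp [0.4573 0.001  0.0519] yaw -3.08 w 0.45 F [ 0.1  0.7 -0.1]
[-0.0203, -0.3064, 0.0319, -0.0, 0.0, -0.132] rows>= 7.4
time_s: 23.9
tcp_pos: [0.4532, 0.3095, 0.0517]
ee_rot: [0.0, 0.999, 0.041, -0.0]
wrist_force: [-0.2, -0.8, 1.1]
width: 0.45
t 23.9 tcp [0.4532 0.3095 0.0517] yaw 4.65 w 0.45 F [-0.2 -0.8  1.1]
[0.0003, 0.0015, 0.0857, 0.001, 0.001, 0.003] rows>= 2.1
```

```bash
python3 -m pendant '[[0,0,0.03,0,0,0],[0,0,0.055,0,0,0],[0,0,0.07,0,0,0],[0,0,0.078,0,0,0],[0,0,0.081,0,0,0],[0,0,0.081,0,0,0]]' 0.4
python3 -m pendant '[[0,0,0.001,0,0,0],[0,0,0.003,0,0,0],[0,0,0.005,0,0,0],[0,0,0.006,0,0,0],[0,0,0.006,0,0,0]]'
python3 -m pendant '[[0,0,0,0,0,0],[0,0,0,0,0,0],[0,0,0,0,0,0],[0,0,0,0,0,0],[0,0,0,0,0,0],[0,0,0,0,0,0]]' 0 120
```

```text
time_s: 24.4
tcp_pos: [0.4534, 0.3083, -0.029]
ee_rot: [0.0, 0.999, 0.039, -0.0]
wrist_force: [-0.7, -0.4, 1.3]
width: 0.397
time_s: 24.82
tcp_pos: [0.4533, 0.3096, -0.0349]
ee_rot: [-0.0, 0.999, 0.04, 0.0]
wrist_force: [-0.4, 0.2, -0.1]
width: 0.401
time_s: 25.32
tcp_pos: [0.4534, 0.3097, -0.0343]
ee_rot: [-0.0, 0.999, 0.04, 0.0]
wrist_force: [-1.4, -1.0, 6.1]
width: 0.134
```

```bash
python3 -m pendant '[[0,0,0,0,0,0],[0,0,0,0,0,0],[0,0,0,0,0,0],[0,0,0.0015,0,0,0],[0,0,0.003,0,0,0],[0,0,0.003,0,0,0]]' 0.35
python3 -m pendant '[[0,0,0,0,0,0],[0,0,0,0,0,0],[0,0,0,0,0,0],[0,0,0,0,0,0],[0,0,0,0,0,0],[0,0,0,0,0,0]]' 0 120
python3 -m pendant '[[0,0,-0.003,0,0,0],[0,0,-0.01,0,0,0],[0,0,-0.02,0,0,0],[0,0,-0.04,0,0,0],[0,0,-0.06,0,0,0],[0,0,-0.08,0,0,0],[0,0,-0.095,0,0,0],[0,0,-0.095,0,0,0]]'
python3 plan.py '[[0.47,0.0,0.06,0],[0.522,-0.323,0.03,-5.3]]'
```

```text
time_s: 25.82
tcp_pos: [0.4533, 0.3096, -0.0381]
ee_rot: [-0.0, 0.999, 0.04, -0.0]
wrist_force: [0.6, 0.2, 0.0]
width: 0.352
time_s: 26.32
tcp_pos: [0.4538, 0.3099, -0.037]
ee_rot: [-0.0, 0.999, 0.04, 0.001]
wrist_force: [-2.5, -1.5, 11.7]
width: 0.146
time_s: 26.98
tcp_pos: [0.455, 0.3107, 0.0608]
ee_rot: [-0.001, 0.999, 0.04, 0.002]
wrist_force: [0.7, -0.0, -1.5]
width: 0.143
t 26.98 tcp [0.455  0.3107 0.0608] yaw 4.59 w 0.143 F [ 0.7 -0.  -1.5]
[-0.0099, 0.3109, -0.0001, -0.003, -0.004, 0.08] rows>= 7.5
[0.052, 0.323, 0.03, 0.0, 0.0, 0.093] rows>= 7.9
```

```bash
python3 -m pendant '[[-0.001,0.02,0,0,0,0.005],[-0.002,0.05,0,0,0,0.01],[-0.003,0.085,0,0,0,0.02],[-0.004,0.12,0,0,0,0.03],[-0.005,0.16,0,0,0,0.04],[-0.006,0.2,0,0,0,0.05],[-0.007,0.24,0,0,0,0.06],[-0.009,0.28,0,0,0,0.07],[-0.01,0.303,0,0,0,0.08],[-0.01,0.311,0,0,0,0.08]]'
python3 -m pendant '[[0.003,0.02,0,0,0,0.005],[0.008,0.05,0,0,0,0.015],[0.014,0.085,0,0,0,0.025],[0.019,0.12,0,0,0,0.035],[0.026,0.16,0,0,0,0.046],[0.032,0.2,0,0,0,0.058],[0.04,0.245,0.01,0,0,0.07],[0.046,0.285,0.02,0,0,0.083],[0.051,0.315,0.03,0,0,0.092],[0.052,0.322,0.03,0,0,0.093]]'
python3 -m pendant '[[0,0,0,0,0,0],[0,0,0,0,0,0],[0,0,0,0,0,0]]'
python3 plan.py '[[0.522,-0.3215,-0.02,-5.3]]'
python3 - <<'E'
from m import *
z=.073
for n in ("scene","top"):
  p=read_camera(n)
  for d in outline_of("spanner_17_mid",p)[:1]: print(n,round(d["score"],2),np.round(d["xy"]),rect(p,big(d["pixels"]),z))
cv2.imwrite("pics/s10.png",cv2.resize(read_camera("scene")["img"][110:210,230:340],None,fx=6,fy=6,interpolation=2))
E
```

```text
time_s: 27.82
tcp_pos: [0.4676, -0.0044, 0.0567]
ee_rot: [0.0, 1.0, -0.002, -0.0]
wrist_force: [-0.2, 0.6, -1.6]
width: 0.144
time_s: 28.65
tcp_pos: [0.5203, -0.3274, 0.0243]
ee_rot: [0.0, 0.999, -0.048, -0.001]
wrist_force: [-0.9, 0.9, -1.9]
width: 0.143
time_s: 28.9
tcp_pos: [0.5201, -0.3216, 0.027]
ee_rot: [-0.0, 0.999, -0.046, -0.0]
wrist_force: [0.8, 0.1, -2.0]
width: 0.144
t 28.9 tcp [ 0.5201 -0.3216  0.027 ] yaw -5.26 w 0.144 F [ 0.8  0.1 -2. ]
[0.0019, -0.0003, 0.047, -0.001, 0.001, 0.001] rows>= 1.1
```

View pics/s10.png

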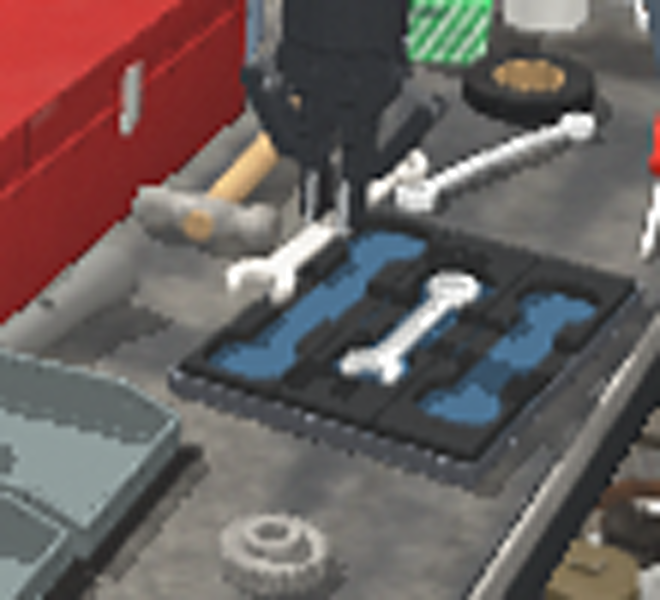

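The 17 is level above its cut-out, with the jaw at (265,270) and the hammer clear of it. Lowering.

```bash
python3 -m pendant '[[0.002,0,0.01,0,0,0],[0.002,0,0.022,0,0,0],[0.002,0,0.034,0,0,0],[0.002,0,0.042,0,0,0],[0.002,0,0.046,0,0,0],[0.002,0,0.046,0,0,0]]'
python3 -m pendant '[[0,0,0.001,0,0,0],[0,0,0.002,0,0,0],[0,0,0.003,0,0,0],[0,0,0.003,0,0,0]]'
python3 -m pendant '[[0,0,0.001,0,0,0],[0,0,0.002,0,0,0],[0,0,0.003,0,0,0],[0,0,0.003,0,0,0]]'
python3 -m pendant '[[0,0,0.001,0,0,0],[0,0,0.0015,0,0,0],[0,0,0.0015,0,0,0]]'
```

```text
time_s: 29.65
tcp_pos: [0.5216, -0.3229, -0.0202]
ee_rot: [-0.001, 0.999, -0.046, -0.001]
wrist_force: [0.0, 0.8, -1.5]
width: 0.144
time_s: 29.98
tcp_pos: [0.5224, -0.3236, -0.0217]
ee_rot: [0.0, 0.999, -0.046, 0.0]
wrist_force: [-0.7, -0.5, -1.0]
width: 0.144
time_s: 30.32
tcp_pos: [0.522, -0.3234, -0.0252]
ee_rot: [-0.0, 0.999, -0.046, -0.0]
wrist_force: [-0.5, -0.4, -1.6]
width: 0.147
time_s: 30.57
tcp_pos: [0.5221, -0.3234, -0.0266]
ee_rot: [-0.0, 0.999, -0.047, -0.0]
wrist_force: [-0.3, -0.4, -1.8]
width: 0.142
```

```bash
python3 -m pendant '[[0,0,0.001,0,0,0],[0,0,0.0015,0,0,0],[0,0,0.0015,0,0,0]]'
python3 -m pendant '[[0,0,0.001,0,0,0],[0,0,0.0015,0,0,0],[0,0,0.0015,0,0,0]]'
```

```text
time_s: 30.82
tcp_pos: [0.5223, -0.3235, -0.027]
ee_rot: [0.0, 0.999, -0.046, 0.0]
wrist_force: [-2.4, 1.6, 8.5]
width: 0.144
time_s: 31.07
tcp_pos: [0.5223, -0.3235, -0.027]
ee_rot: [0.0, 0.999, -0.047, 0.001]
wrist_force: [-6.4, 4.5, 23.5]
width: 0.146
```

```bash
python3 -m pendant '[[0,0,-0.002,0,0,0],[0,0,-0.002,0,0,0],[0,0,-0.002,0,0,0],[0,0,-0.002,0,0,0]]' 0.33
python3 -m pendant '[[0,0,-0.01,0,0,0],[0,0,-0.03,0,0,0],[0,0,-0.06,0,0,0],[0,0,-0.085,0,0,0],[0,0,-0.085,0,0,0]]' 
python3 plan.py '[[0.42,0.0,0.055,0],[0.372,0.283,0.05,9.5]]'
```

```text
time_s: 31.4
tcp_pos: [0.5222, -0.3235, -0.0277]
ee_rot: [-0.0, 0.999, -0.046, -0.0]
wrist_force: [-0.2, 0.3, 0.1]
width: 0.331
time_s: 31.82
tcp_pos: [0.5248, -0.3251, 0.0632]
ee_rot: [0.002, 0.999, -0.046, 0.003]
wrist_force: [0.0, -0.4, 0.4]
width: 0.335
t 31.82 tcp [ 0.5248 -0.3251  0.0632] yaw -5.33 w 0.335 F [ 0.  -0.4  0.4]
[-0.1346, -0.314, 0.0062, 0.004, -0.007, -0.093] rows>= 8.2
[-0.048, -0.283, 0.005, 0.0, 0.0, -0.166] rows>= 6.9
```

```bash
python3 -m pendant '[[-0.134,-0.314,0.004,0,0,-0.093],[-0.134,-0.314,0.004,0,0,-0.093],[-0.134,-0.314,0.004,0,0,-0.093],[-0.134,-0.314,0.004,0,0,-0.093],[-0.134,-0.314,0.004,0,0,-0.093],[-0.134,-0.314,0.004,0,0,-0.093],[-0.134,-0.314,0.004,0,0,-0.093],[-0.134,-0.314,0.004,0,0,-0.093],[-0.134,-0.314,0.004,0,0,-0.093]]' 0.45
python3 - <<'E'
from m import *
for n in ("scene","top"):
  p=read_camera(n);im=p["img"].astype(int)
  for d in outline_of("spanner_13_mid",p)[:1]: print(n,round(d["score"],2),np.round(d["xy"]),rect(p,big(d["pixels"]),.004))
  for d in outline_of("spanner_17_mid",p)[:1]: print("17",n,round(d["score"],2),np.round(d["xy"]),rect(p,big(d["pixels"]),.014))
  m=(im.min(2)>140); g=np.zeros(m.shape,np.uint8)
  d=np.array([.092,.996])*.12;c0=np.array([.523,-.323])
  cv2.line(g,tuple(int(v) for v in proj(p,(*(c0-d),.012))),tuple(int(v) for v in proj(p,(*(c0+d),.012))),1,12)
  print("17w",rect(p,big(m&(g>0)),.013))
E
python3 plan.py '[[0.372,0.283,0.05,9.5]]'
```

```text
time_s: 32.57
tcp_pos: [0.4152, 0.0058, 0.0537]
ee_rot: [-0.001, 1.0, 0.002, -0.001]
wrist_force: [0.1, 0.2, 0.2]
width: 0.451
scene 0.88 [240. 282.] [0.3728, 0.2844, 0.179, 0.0383, -79.6308]
17 scene 0.45 [294. 152.] None
17w [0.508, -0.403, 0.0709, 0.0292, -71.9126]
top 0.54 [152. 223.] [0.3711, 0.2821, 0.17, 0.0352, -81.3814]
17 top 0.62 [354. 175.] [0.5238, -0.327, 0.2132, 0.0378, 84.9795]
17w [0.5236, -0.3286, 0.2228, 0.0402, 84.3814]
t 32.87 tcp [0.4187 0.0006 0.0537] yaw -0.08 w 0.45 F [-0.4 -0.5 -0.3]
[-0.047, -0.2823, 0.0036, 0.0, -0.0, -0.167] rows>= 6.9
```

The 17 is in its cut-out at (0.5237, −0.328), about 4 mm along from centre. Now the 13.

```bash
python3 -m pendant '[[-0.047,-0.282,0.004,0,0,-0.167],[-0.047,-0.282,0.004,0,0,-0.167],[-0.047,-0.282,0.004,0,0,-0.167],[-0.047,-0.282,0.004,0,0,-0.167],[-0.047,-0.282,0.004,0,0,-0.167],[-0.047,-0.282,0.004,0,0,-0.167],[-0.047,-0.282,0.004,0,0,-0.167],[-0.047,-0.282,0.004,0,0,-0.167],[-0.047,-0.282,0.004,0,0,-0.167],[-0.047,-0.282,0.004,0,0,-0.167]]' 0.4
python3 plan.py '[[0.372,0.283,-0.03,9.5]]'
```

```text
time_s: 33.7
tcp_pos: [0.3713, 0.2826, 0.0492]
ee_rot: [0.0, 0.997, 0.083, -0.0]
wrist_force: [0.4, -1.0, 0.3]
width: 0.404
t 33.7 tcp [0.3713 0.2826 0.0492] yaw 9.52 w 0.404 F [ 0.4 -1.   0.3]
[0.0008, -0.0003, 0.0792, 0.001, 0.001, 0.0] rows>= 1.9
```

```bash
python3 -m pendant '[[0,0,0.03,0,0,0],[0,0,0.055,0,0,0],[0,0,0.07,0,0,0],[0,0,0.078,0,0,0],[0,0,0.078,0,0,0]]' 0.4
python3 -m pendant '[[0,0,0.002,0,0,0],[0,0,0.004,0,0,0],[0,0,0.006,0,0,0],[0,0,0.008,0,0,0],[0,0,0.008,0,0,0]]'
python3 -m pendant '[[0,0,0,0,0,0],[0,0,0,0,0,0],[0,0,0,0,0,0],[0,0,0,0,0,0],[0,0,0,0,0,0],[0,0,0,0,0,0]]' 0 120
```

```text
time_s: 34.12
tcp_pos: [0.3706, 0.2814, -0.0297]
ee_rot: [0.001, 0.997, 0.082, -0.001]
wrist_force: [-1.4, -1.1, -0.2]
width: 0.4
time_s: 34.53
tcp_pos: [0.371, 0.2838, -0.0363]
ee_rot: [-0.0, 0.997, 0.083, 0.0]
wrist_force: [-0.3, 0.1, -0.1]
width: 0.397
time_s: 35.03
tcp_pos: [0.371, 0.2838, -0.0357]
ee_rot: [-0.0, 0.997, 0.083, 0.0]
wrist_force: [-2.2, -1.0, 8.1]
width: 0.124
```

```bash
python3 -m pendant '[[0,0,0,0,0,0],[0,0,0,0,0,0],[0,0,0,0,0,0],[0,0,0.001,0,0,0],[0,0,0.002,0,0,0],[0,0,0.002,0,0,0]]' 0.35
python3 -m pendant '[[0,0,0,0,0,0],[0,0,0,0,0,0],[0,0,0,0,0,0],[0,0,0,0,0,0],[0,0,0,0,0,0],[0,0,0,0,0,0]]' 0 120
python3 -m pendant '[[0,0,-0.003,0,0,0],[0,0,-0.01,0,0,0],[0,0,-0.02,0,0,0],[0,0,-0.04,0,0,0],[0,0,-0.06,0,0,0],[0,0,-0.08,0,0,0],[0,0,-0.095,0,0,0],[0,0,-0.095,0,0,0]]'
python3 plan.py '[[0.40,0.0,0.06,0],[0.396,-0.312,0.03,-5.3]]'
```

```text
time_s: 35.53
tcp_pos: [0.371, 0.2837, -0.0382]
ee_rot: [-0.0, 0.997, 0.083, 0.0]
wrist_force: [-1.5, -0.9, 6.0]
width: 0.353
time_s: 36.03
tcp_pos: [0.3719, 0.2845, -0.0371]
ee_rot: [-0.001, 0.997, 0.083, 0.001]
wrist_force: [-2.6, -1.8, 20.1]
width: 0.133
time_s: 36.7
tcp_pos: [0.3723, 0.2847, 0.0593]
ee_rot: [-0.001, 0.997, 0.083, 0.002]
wrist_force: [0.1, 0.4, -0.5]
width: 0.126
t 36.7 tcp [0.3723 0.2847 0.0593] yaw 9.57 w 0.126 F [ 0.1  0.4 -0.5]
[-0.02, 0.2853, -0.0014, -0.002, -0.003, 0.167] rows>= 6.9
[-0.004, 0.312, 0.03, 0.0, 0.0, 0.093] rows>= 7.5
```

```bash
python3 -m pendant '[[-0.001,0.02,0,0,0,0.01],[-0.003,0.05,0,0,0,0.03],[-0.006,0.085,0,0,0,0.05],[-0.008,0.12,0,0,0,0.07],[-0.011,0.16,0,0,0,0.09],[-0.014,0.2,0,0,0,0.115],[-0.017,0.24,0,0,0,0.14],[-0.019,0.265,0,0,0,0.155],[-0.02,0.28,0,0,0,0.167],[-0.02,0.285,0,0,0,0.167]]'
python3 -m pendant '[[0,0.02,0,0,0,0.005],[0,0.05,0,0,0,0.015],[-0.001,0.085,0,0,0,0.025],[-0.001,0.12,0,0,0,0.035],[-0.002,0.16,0,0,0,0.046],[-0.002,0.2,0,0,0,0.058],[-0.003,0.24,0.01,0,0,0.07],[-0.004,0.28,0.02,0,0,0.083],[-0.004,0.305,0.03,0,0,0.092],[-0.004,0.312,0.03,0,0,0.093]]'
python3 -m pendant '[[0,0,0,0,0,0],[0,0,0,0,0,0],[0,0,0,0,0,0]]'
python3 plan.py '[[0.396,-0.312,-0.02,-5.3]]'
```

```text
time_s: 37.53
tcp_pos: [0.398, -0.0028, 0.0559]
ee_rot: [0.0, 1.0, -0.002, -0.001]
wrist_force: [-0.5, 0.7, -0.8]
width: 0.132
time_s: 38.37
tcp_pos: [0.3941, -0.3152, 0.0241]
ee_rot: [-0.0, 0.999, -0.048, -0.001]
wrist_force: [0.6, 0.6, -0.9]
width: 0.128
time_s: 38.62
tcp_pos: [0.3946, -0.3112, 0.0265]
ee_rot: [-0.0, 0.999, -0.046, -0.0]
wrist_force: [-0.1, -0.7, -1.5]
width: 0.131
t 38.62 tcp [ 0.3946 -0.3112  0.0265] yaw -5.25 w 0.131 F [-0.1 -0.7 -1.5]
[0.0015, 0.0007, 0.0465, -0.001, 0.001, 0.001] rows>= 1.1
```

```bash
python3 -m pendant '[[0.001,-0.001,0.01,0,0,0],[0.001,-0.001,0.022,0,0,0],[0.001,-0.001,0.034,0,0,0],[0.001,-0.001,0.042,0,0,0],[0.001,-0.001,0.046,0,0,0],[0.001,-0.001,0.046,0,0,0]]'
python3 -m pendant '[[0,0,0.001,0,0,0],[0,0,0.002,0,0,0],[0,0,0.003,0,0,0],[0,0,0.003,0,0,0]]'
python3 -m pendant '[[0,0,0.001,0,0,0],[0,0,0.002,0,0,0],[0,0,0.003,0,0,0],[0,0,0.003,0,0,0]]'
python3 -m pendant '[[0,0,0.001,0,0,0],[0,0,0.0015,0,0,0],[0,0,0.0015,0,0,0]]'
python3 -m pendant '[[0,0,0.001,0,0,0],[0,0,0.0015,0,0,0],[0,0,0.0015,0,0,0]]'
```

```text
time_s: 39.12
tcp_pos: [0.3953, -0.3108, -0.0203]
ee_rot: [-0.001, 0.999, -0.046, -0.001]
wrist_force: [-0.7, -0.3, -1.3]
width: 0.126
time_s: 39.45
tcp_pos: [0.3958, -0.312, -0.0223]
ee_rot: [0.0, 0.999, -0.047, 0.0]
wrist_force: [-0.4, 0.3, -1.2]
width: 0.129
time_s: 39.78
tcp_pos: [0.3955, -0.3118, -0.0257]
ee_rot: [-0.0, 0.999, -0.047, -0.0]
wrist_force: [-0.4, 0.9, -1.0]
width: 0.128
time_s: 40.03
tcp_pos: [0.3957, -0.3118, -0.027]
ee_rot: [-0.0, 0.999, -0.046, -0.0]
wrist_force: [0.4, 0.5, -0.7]
width: 0.127
time_s: 40.28
tcp_pos: [0.3957, -0.3119, -0.0271]
ee_rot: [0.0, 0.999, -0.046, 0.0]
wrist_force: [-4.8, 3.3, 20.8]
width: 0.128
```

```bash
python3 -m pendant '[[0,0,-0.002,0,0,0],[0,0,-0.002,0,0,0],[0,0,-0.002,0,0,0],[0,0,-0.002,0,0,0]]' 0.33
python3 -m pendant '[[0,0,-0.01,0,0,0],[0,0,-0.03,0,0,0],[0,0,-0.06,0,0,0],[0,0,-0.085,0,0,0],[0,0,-0.085,0,0,0]]'
python3 -c "from rig import observe;print(observe()['joints'].round(3))"
python3 plan.py '[[0.42,-0.18,0.06,45],[0.444,-0.06,0.055,90]]'
```

```text
time_s: 40.62
tcp_pos: [0.3957, -0.3118, -0.0266]
ee_rot: [-0.0, 0.999, -0.046, -0.0]
wrist_force: [-0.2, 0.6, 0.1]
width: 0.322
time_s: 41.03
tcp_pos: [0.3978, -0.3135, 0.0626]
ee_rot: [0.002, 0.999, -0.046, 0.003]
wrist_force: [1.1, -0.1, -0.2]
width: 0.329
[-0.667  0.283 -0.304  0.977  0.     0.996]
t 41.03 tcp [ 0.3978 -0.3135  0.0626] yaw -5.33 w 0.329 F [ 1.1 -0.1 -0.2]
[0.0096, -0.135, 0.0022, 0.005, -0.003, -0.878] rows>= 7.0
[0.1018, -0.0679, 0.005, 0.0, 0.0, -0.785] rows>= 6.3
```

```bash
python3 -m pendant '[[0.0096,-0.135,0,0,0,-0.878],[0.0096,-0.135,0,0,0,-0.878],[0.0096,-0.135,0,0,0,-0.878],[0.0096,-0.135,0,0,0,-0.878],[0.0096,-0.135,0,0,0,-0.878],[0.0096,-0.135,0,0,0,-0.878],[0.0096,-0.135,0,0,0,-0.878],[0.0096,-0.135,0,0,0,-0.878],[0.0096,-0.135,0,0,0,-0.878]]' 1
python3 - <<'E'
from m import *
for n in ("scene","top"):
  p=read_camera(n);im=p["img"].astype(int)
  for k,c0 in (("17",(.523,-.323)),("10",(.461,-.318)),("13",(.396,-.313))):
    m=(im.min(2)>140); g=np.zeros(m.shape,np.uint8)
    d=np.array([.092,.996])*.105;c0=np.array(c0)
    cv2.line(g,tuple(int(v) for v in proj(p,(*(c0-d),.012))),tuple(int(v) for v in proj(p,(*(c0+d),.012))),1,11)
    mm=m&(g>0)
    if mm.any(): print(n,k,rect(p,big(mm),.013))
  for k,z in (("gear_mid",.01),("bearing_mid",.01)):
    for d in outline_of(k,p)[:1]: print(n,k,round(d["score"],2),rect(p,big(d["pixels"]),z))
cv2.imwrite("pics/s11.png",cv2.resize(read_camera("top")["img"][130:240,190:410],None,fx=3.6,fy=3.6,interpolation=2))
E
python3 plan.py '[[0.444,-0.06,0.055,90]]'
```

```text
time_s: 41.78
tcp_pos: [0.4175, -0.1782, 0.058]
ee_rot: [-0.0, 0.925, 0.381, -0.0]
wrist_force: [-0.1, 0.9, 0.2]
width: 1.003
scene 17 [0.5329, -0.263, 0.0968, 0.0402, -84.5995]
scene 10 [0.462, -0.3148, 0.1536, 0.0368, 87.3436]
scene 13 [0.395, -0.3138, 0.1814, 0.0381, 85.1409]
scene gear_mid 0.69 [0.439, -0.052, 0.0676, 0.0514, -65.2689]
scene bearing_mid 0.77 [0.4217, 0.0879, 0.0746, 0.0583, -63.3536]
top 17 [0.5265, -0.3347, 0.0344, 0.0231, -14.7004]
top gear_mid 0.7 [0.4407, -0.0622, 0.0547, 0.0514, -1.1257]
top bearing_mid 0.74 [0.4237, 0.0769, 0.0634, 0.0577, 89.577]
t 42.13 tcp [ 0.4177 -0.1784  0.0584] yaw 44.9 w 0.997 F [ 0.4 -0.2  0.2]
[0.1022, -0.0653, 0.0035, -0.0, -0.0, -0.787] rows>= 6.3
```

View pics/s11.png

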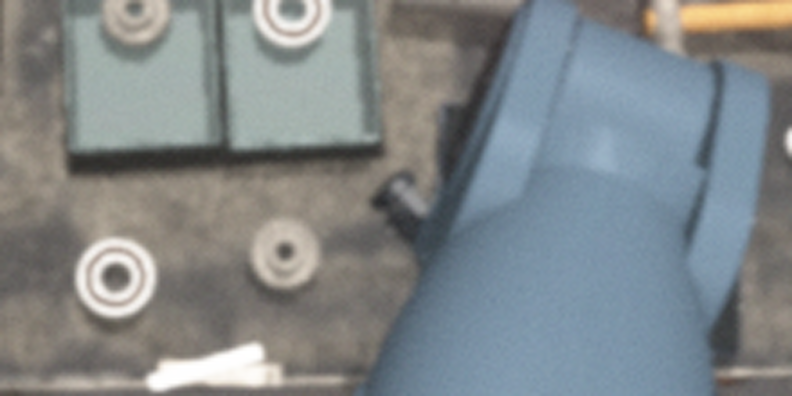

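The 13 is in place at (0.395, −0.314). The gear is at crop (285,251) and the bearing at (116,278), and the fixed parts in the bins are at (134,10) and (292,10).

```bash
python3 - <<'E'
from m import *
p=read_camera("top")
f=lambda u,v,z:ray(p,(190+u/3.6,130+v/3.6),z).round(4)
print("bearing",f(116,278,.016),"gear",f(285,251,.021),"fixG",f(134,10,.024),"fixB",f(292,10,.019))
for a in ((76,148),(213,145),(232,144),(372,141)): print("front floor corner",a,f(*a,.003))
for a in ((222,150),(382,148),(68,155)): print("rim",a,f(*a,.02))
K=[("bearing_bin_bay",.003),("gear_bin_bay",.003)]
for n in("top","scene"):
  q=read_camera(n)
  for k,z in K:
    print(n,k,[(round(d["score"],2),ray(q,d["xy"],z).round(4)) for d in landmark_of(k,q)[:1]])
E
python3 -m pendant '[[0.102,-0.065,0.0,0,0,-0.787],[0.102,-0.065,0.0,0,0,-0.787],[0.102,-0.065,0.0,0,0,-0.787],[0.102,-0.065,0.0,0,0,-0.787],[0.102,-0.065,0.0,0,0,-0.787],[0.102,-0.065,0.0,0,0,-0.787],[0.102,-0.065,0.0,0,0,-0.787],[0.102,-0.065,0.0,0,0,-0.787],[0.102,-0.065,0.0,0,0,-0.787]]' 1
python3 plan.py '[[0.443,-0.06,-0.041,90]]'
```

```text
bearing [0.4237 0.077  0.016 ] gear [ 0.443  -0.0639  0.021 ] fixG [0.6527 0.0602 0.024 ] fixB [ 0.6516 -0.075   0.019 ]
front floor corner (76, 148) [0.5377 0.1124 0.003 ]
front floor corner (213, 145) [ 0.538 -0.005  0.003]
front floor corner (232, 144) [ 0.5385 -0.0213  0.003 ]
front floor corner (372, 141) [ 0.5388 -0.1412  0.003 ]
rim (222, 150) [ 0.5299 -0.013   0.02  ]
rim (382, 148) [ 0.5289 -0.1477  0.02  ]
rim (68, 155) [0.5281 0.1168 0.02  ]
top bearing_bin_bay [(0.7, array([ 0.5784, -0.073 ,  0.003 ]))]
top gear_bin_bay [(0.66, array([0.5761, 0.0498, 0.003 ]))]
scene bearing_bin_bay [(0.82, array([ 0.5682, -0.0692,  0.003 ]))]
scene gear_bin_bay [(0.67, array([0.5908, 0.0527, 0.003 ]))]
time_s: 43.23
tcp_pos: [0.444, -0.0602, 0.0585]
ee_rot: [-0.0, 0.707, 0.707, 0.0]
wrist_force: [-0.7, 0.3, -0.5]
width: 0.999
t 43.23 tcp [ 0.444  -0.0602  0.0585] yaw 89.97 w 0.999 F [-0.7  0.3 -0.5]
[0.0002, -0.001, 0.0995, 0.0, -0.0, -0.001] rows>= 2.4
```

```bash
python3 -m pendant '[[-0.002,-0.001,0.03,0,0,0],[-0.002,-0.001,0.06,0,0,0],[-0.002,-0.001,0.08,0,0,0],[-0.002,-0.001,0.09,0,0,0],[-0.002,-0.001,0.094,0,0,0],[-0.002,-0.001,0.094,0,0,0]]' 1
python3 -m pendant '[[0,0,0.001,0,0,0],[0,0,0.003,0,0,0],[0,0,0.0045,0,0,0],[0,0,0.0045,0,0,0]]'
python3 -m pendant '[[0,0,0,0,0,0],[0,0,0,0,0,0],[0,0,0,0,0,0],[0,0,0,0,0,0],[0,0,0,0,0,0],[0,0,0,0,0,0]]' 0 60
```

```text
time_s: 43.73
tcp_pos: [0.4423, -0.0622, -0.0362]
ee_rot: [-0.001, 0.707, 0.707, -0.0]
wrist_force: [0.3, 1.0, -0.4]
width: 0.999
time_s: 44.07
tcp_pos: [0.4433, -0.0623, -0.0396]
ee_rot: [0.0, 0.707, 0.707, 0.0]
wrist_force: [-0.3, -0.7, -0.4]
width: 0.999
time_s: 44.57
tcp_pos: [0.4432, -0.0621, -0.0392]
ee_rot: [0.0, 0.707, 0.708, 0.0]
wrist_force: [-2.9, 2.3, 13.0]
width: 0.673
```

```bash
python3 -m pendant '[[0,0,-0.003,0,0,0],[0,0,-0.01,0,0,0],[0,0,-0.025,0,0,0],[0,0,-0.05,0,0,0],[0,0,-0.075,0,0,0],[0,0,-0.085,0,0,0],[0,0,-0.085,0,0,0]]' 0 80
python3 plan.py '[[0.579,0.055,0.045,90]]'
```

```text
time_s: 45.15
tcp_pos: [0.4447, -0.0625, 0.0475]
ee_rot: [0.002, 0.707, 0.708, 0.001]
wrist_force: [1.7, -0.5, -2.5]
width: 0.659
t 45.15 tcp [ 0.4447 -0.0625  0.0475] yaw 90.07 w 0.659 F [ 1.7 -0.5 -2.5]
[0.1173, 0.1345, 0.003, 0.004, 0.001, 0.001] rows>= 4.3
```

```bash
python3 -m pendant '[[0.013,0.015,0,0,0,0],[0.035,0.04,0,0,0,0],[0.06,0.07,0,0,0,0],[0.085,0.1,0,0,0,0],[0.105,0.12,0,0,0,0],[0.115,0.131,0,0,0,0],[0.117,0.134,0,0,0,0],[0.117,0.134,0,0,0,0],[0.117,0.134,0,0,0,0],[0.117,0.134,0,0,0,0]]'
python3 plan.py '[[0.579,0.055,-0.03,90]]'
python3 - <<'E'
from m import *
p=read_camera("scene");cv2.imwrite("pics/s12.png",cv2.resize(p["img"][140:260,150:310],None,fx=4.5,fy=4.5,interpolation=2))
E
```

```text
time_s: 45.98
tcp_pos: [0.5755, 0.0541, 0.0446]
ee_rot: [-0.0, 0.707, 0.707, -0.001]
wrist_force: [0.4, 0.2, -3.6]
width: 0.659
t 45.98 tcp [0.5755 0.0541 0.0446] yaw 90.02 w 0.659 F [ 0.4  0.2 -3.6]
[0.001, 0.0036, 0.0746, -0.002, 0.0, 0.0] rows>= 1.8
```

View pics/s12.png

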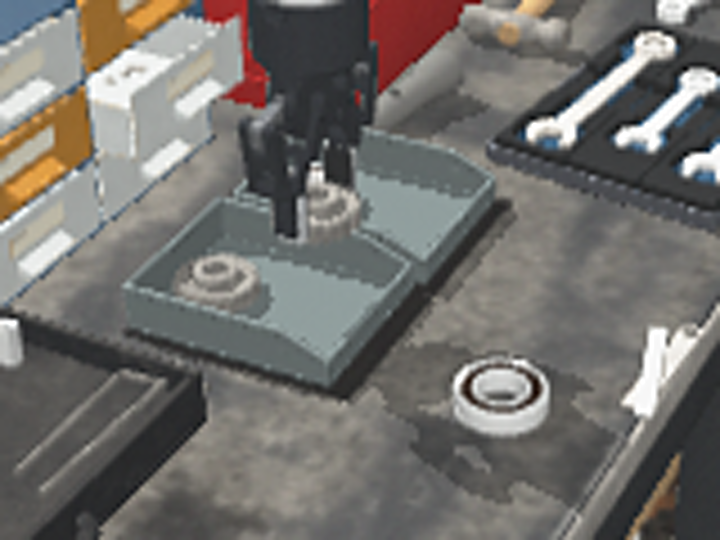

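The gear is level above its bin at (325,215), and all three spanners lie in the foam. Lowering.

```bash
python3 -m pendant '[[0.001,0.003,0.01,0,0,0],[0.001,0.003,0.03,0,0,0],[0.001,0.003,0.05,0,0,0],[0.001,0.003,0.065,0,0,0],[0.001,0.003,0.07,0,0,0],[0.001,0.003,0.072,0,0,0],[0.001,0.003,0.072,0,0,0]]'
python3 -m pendant '[[0,0,0.001,0,0,0],[0,0,0.002,0,0,0],[0,0,0.003,0,0,0],[0,0,0.003,0,0,0]]'
python3 -m pendant '[[0,0,0.001,0,0,0],[0,0,0.002,0,0,0],[0,0,0.002,0,0,0]]'
python3 -m pendant '[[0,0,0.001,0,0,0],[0,0,0.0015,0,0,0],[0,0,0.0015,0,0,0]]'
python3 -m pendant '[[0,0,0.001,0,0,0],[0,0,0.0015,0,0,0],[0,0,0.0015,0,0,0]]'
```

```text
time_s: 46.62
tcp_pos: [0.5797, 0.0557, -0.0271]
ee_rot: [-0.0, 0.707, 0.707, -0.0]
wrist_force: [0.3, -0.6, -2.2]
width: 0.663
time_s: 46.95
tcp_pos: [0.5801, 0.056, -0.0296]
ee_rot: [0.0, 0.707, 0.708, 0.0]
wrist_force: [-0.2, -0.3, -3.2]
width: 0.66
time_s: 47.2
tcp_pos: [0.5797, 0.056, -0.0321]
ee_rot: [-0.0, 0.707, 0.708, -0.0]
wrist_force: [-1.1, 0.5, -3.1]
width: 0.662
time_s: 47.45
tcp_pos: [0.5797, 0.056, -0.0336]
ee_rot: [-0.0, 0.707, 0.708, -0.0]
wrist_force: [0.4, -0.5, -1.9]
width: 0.662
time_s: 47.7
tcp_pos: [0.5798, 0.056, -0.0338]
ee_rot: [0.0, 0.707, 0.708, 0.0]
wrist_force: [-4.1, -0.1, 9.7]
width: 0.663
```

```bash
python3 -m pendant '[[0,0,-0.001,0,0,0],[0,0,-0.001,0,0,0],[0,0,-0.001,0,0,0],[0,0,-0.001,0,0,0],[0,0,-0.001,0,0,0]]' 0.82
python3 -m pendant '[[0,0,-0.01,0,0,0],[0,0,-0.03,0,0,0],[0,0,-0.06,0,0,0],[0,0,-0.085,0,0,0],[0,0,-0.085,0,0,0],[0,0,-0.085,0,0,0]]'
python3 plan.py '[[0.4235,0.08,0.05,90]]'
```

```text
time_s: 48.12
tcp_pos: [0.5799, 0.056, -0.0341]
ee_rot: [-0.0, 0.707, 0.708, 0.0]
wrist_force: [-0.4, 0.0, 0.2]
width: 0.816
time_s: 48.62
tcp_pos: [0.5812, 0.0561, 0.0532]
ee_rot: [0.001, 0.707, 0.708, 0.001]
wrist_force: [0.4, 0.2, -0.2]
width: 0.823
t 48.62 tcp [0.5812 0.0561 0.0532] yaw 90.07 w 0.823 F [ 0.4  0.2 -0.2]
[0.0241, -0.1577, 0.0026, 0.004, -0.0, 0.001] rows>= 3.8
```

```bash
python3 -m pendant '[[0.024,-0.157,0,0,0,0],[0.024,-0.157,0,0,0,0],[0.024,-0.157,0,0,0,0],[0.024,-0.157,0,0,0,0],[0.024,-0.157,0,0,0,0],[0.024,-0.157,0,0,0,0],[0.024,-0.157,0,0,0,0],[0.024,-0.157,0,0,0,0]]' 1
python3 plan.py '[[0.4235,0.08,-0.039,90]]'
python3 - <<'E'
from m import *
for n in ("scene","top"):
  p=read_camera(n)
  for d in outline_of("gear_mid",p)[:3]: print(n,round(d["score"],2),rect(p,big(d["pixels"]),.014))
E
```

```text
time_s: 49.28
tcp_pos: [0.4239, 0.0798, 0.051]
ee_rot: [0.0, 0.707, 0.707, 0.0]
wrist_force: [-0.2, 1.1, -0.6]
width: 1.002
t 49.28 tcp [0.4239 0.0798 0.051 ] yaw 90.06 w 1.002 F [-0.2  1.1 -0.6]
[0.0002, -0.0005, 0.09, 0.001, -0.0, 0.001] rows>= 2.2
top 0.61 [0.5801, 0.053, 0.0602, 0.0554, -0.5791]
```

The gear is at (0.580, 0.053) in its bay. Now the bearing.

```bash
python3 -m pendant '[[0,0,0.03,0,0,0],[0,0,0.06,0,0,0],[0,0,0.078,0,0,0],[0,0,0.086,0,0,0],[0,0,0.09,0,0,0],[0,0,0.09,0,0,0],[0,0,0.09,0,0,0]]' 1
python3 -m pendant '[[0,0,0,0,0,0],[0,0,0,0,0,0],[0,0,0,0,0,0],[0,0,0,0,0,0],[0,0,0,0,0,0],[0,0,0,0,0,0]]' 0 80
python3 -m pendant '[[0,0,-0.003,0,0,0],[0,0,-0.01,0,0,0],[0,0,-0.025,0,0,0],[0,0,-0.05,0,0,0],[0,0,-0.075,0,0,0],[0,0,-0.085,0,0,0],[0,0,-0.085,0,0,0]]' 0 80
python3 plan.py '[[0.579,-0.077,0.045,90]]'
```

```text
time_s: 50.07
tcp_pos: [0.4235, 0.0799, -0.0383]
ee_rot: [0.0, 0.707, 0.707, 0.0]
wrist_force: [-0.4, 0.5, 1.0]
width: 0.997
time_s: 50.57
tcp_pos: [0.4237, 0.08, -0.0373]
ee_rot: [0.001, 0.707, 0.708, 0.001]
wrist_force: [-3.9, -0.4, 17.9]
width: 0.685
time_s: 51.15
tcp_pos: [0.4246, 0.0801, 0.0488]
ee_rot: [0.001, 0.707, 0.708, 0.002]
wrist_force: [0.1, 0.4, -1.9]
width: 0.686
t 51.15 tcp [0.4246 0.0801 0.0488] yaw 90.07 w 0.686 F [ 0.1  0.4 -1.9]
[-0.1573, 0.1542, 0.0044, 0.005, -0.001, 0.001] rows>= 5.3
```

```bash
python3 -m pendant '[[-0.015,0.015,0,0,0,0],[-0.04,0.04,0,0,0,0],[-0.07,0.07,0,0,0,0],[-0.1,0.1,0,0,0,0],[-0.125,0.125,0,0,0,0],[-0.145,0.142,0,0,0,0],[-0.155,0.152,0,0,0,0],[-0.157,0.154,0,0,0,0],[-0.157,0.154,0,0,0,0],[-0.157,0.154,0,0,0,0]]'
python3 plan.py '[[0.579,-0.077,-0.03,90]]'
```

```text
time_s: 51.98
tcp_pos: [0.5758, -0.0765, 0.0452]
ee_rot: [-0.001, 0.707, 0.708, -0.0]
wrist_force: [-0.2, -0.9, -2.3]
width: 0.686
t 51.98 tcp [ 0.5758 -0.0765  0.0452] yaw 90.07 w 0.686 F [-0.2 -0.9 -2.3]
[-0.0005, 0.0034, 0.0752, -0.002, -0.001, 0.001] rows>= 1.8
```

```bash
python3 -m pendant '[[0,0.003,0.01,0,0,0],[0,0.003,0.03,0,0,0],[0,0.003,0.05,0,0,0],[0,0.003,0.065,0,0,0],[0,0.003,0.07,0,0,0],[0,0.003,0.072,0,0,0],[0,0.003,0.072,0,0,0]]'
python3 -m pendant '[[0,0,0.001,0,0,0],[0,0,0.002,0,0,0],[0,0,0.003,0,0,0],[0,0,0.003,0,0,0]]'
python3 -m pendant '[[0,0,0.001,0,0,0],[0,0,0.002,0,0,0],[0,0,0.002,0,0,0]]'
python3 -m pendant '[[0,0,0.001,0,0,0],[0,0,0.0015,0,0,0],[0,0,0.0015,0,0,0]]'
python3 -m pendant '[[0,0,0.001,0,0,0],[0,0,0.0015,0,0,0],[0,0,0.0015,0,0,0]]'
```

```text
time_s: 52.57
tcp_pos: [0.5796, -0.0765, -0.0261]
ee_rot: [-0.0, 0.706, 0.708, -0.0]
wrist_force: [-0.3, -0.2, -2.5]
width: 0.691
time_s: 52.9
tcp_pos: [0.5803, -0.0771, -0.0286]
ee_rot: [0.0, 0.707, 0.708, 0.0]
wrist_force: [0.5, 0.3, -2.2]
width: 0.684
time_s: 53.15
tcp_pos: [0.5799, -0.0771, -0.0311]
ee_rot: [-0.0, 0.707, 0.707, -0.0]
wrist_force: [-0.4, -0.1, -2.1]
width: 0.691
time_s: 53.4
tcp_pos: [0.58, -0.0771, -0.0321]
ee_rot: [0.0, 0.707, 0.707, 0.0]
wrist_force: [-1.9, 0.2, 3.4]
width: 0.685
time_s: 53.65
tcp_pos: [0.5802, -0.0771, -0.0322]
ee_rot: [0.0, 0.707, 0.708, 0.0]
wrist_force: [-6.3, 0.2, 19.2]
width: 0.683
```

Contact with the floor. Releasing, then clearing the arm for a last look.

```bash
python3 -m pendant '[[0,0,-0.002,0,0,0],[0,0,-0.002,0,0,0],[0,0,-0.002,0,0,0],[0,0,-0.002,0,0,0],[0,0,-0.002,0,0,0]]' 0.84
python3 -m pendant '[[0,0,-0.01,0,0,0],[0,0,-0.03,0,0,0],[0,0,-0.06,0,0,0],[0,0,-0.09,0,0,0],[0,0,-0.12,0,0,0],[0,0,-0.12,0,0,0]]'
python3 -m pendant '[[0.2,-0.2,0,0,0,0],[0.2,-0.2,0,0,0,0],[0.2,-0.2,0,0,0,0],[0.2,-0.2,0,0,0,0],[0.2,-0.2,0,0,0,0],[0.2,-0.2,0,0,0,0],[0.2,-0.2,0,0,0,0],[0.2,-0.2,0,0,0,0],[0.2,-0.2,0,0,0,0]]'
python3 - <<'E'
from m import *
for n in ("scene","top"):
  p=read_camera(n);im=p["img"].astype(int)
  for k,z in (("gear_mid",.013),("bearing_mid",.011),("spanner_10_mid",.013),("spanner_13_mid",.013),("spanner_17_mid",.013)):
    for d in outline_of(k,p)[:2]: print(n,k,round(d["score"],2),rect(p,big(d["pixels"]),z))
a=read_camera("scene")["img"][130:240,170:350];b=read_camera("top")["img"][110:240,190:410]
cv2.imwrite("pics/s13.png",np.vstack([cv2.resize(a,(560,342),interpolation=2),cv2.resize(b,(560,331)[:1]+(250,),interpolation=2)]))
E
```

```text
time_s: 54.07
tcp_pos: [0.5799, -0.077, -0.0322]
ee_rot: [-0.0, 0.707, 0.708, -0.0]
wrist_force: [-0.1, -0.2, 0.4]
width: 0.838
time_s: 54.57
tcp_pos: [0.5832, -0.0775, 0.0945]
ee_rot: [0.003, 0.707, 0.708, 0.003]
wrist_force: [1.1, -0.4, -0.1]
width: 0.84
time_s: 55.32
tcp_pos: [0.3791, 0.1238, 0.0887]
ee_rot: [0.0, 0.705, 0.709, 0.001]
wrist_force: [0.8, 0.5, 0.1]
width: 0.842
scene gear_mid 0.66 [0.5796, 0.0592, 0.0698, 0.0559, -60.6057]
scene bearing_mid 0.61 [0.5848, -0.0784, 0.0814, 0.0641, -62.7687]
scene spanner_10_mid 0.61 [0.4586, -0.3189, 0.1528, 0.0392, 85.1531]
scene spanner_13_mid 0.66 [0.3958, -0.3158, 0.1693, 0.0295, 84.9319]
scene spanner_17_mid 0.6 [0.5141, -0.3992, 0.0756, 0.0308, 88.3589]
top gear_mid 0.53 [0.582, 0.0561, 0.057, 0.0554, -0.5531]
top bearing_mid 0.51 [0.5846, -0.0779, 0.0603, 0.0586, -1.2037]
top spanner_13_mid 0.65 [0.3962, -0.3164, 0.1735, 0.0339, 85.3967]
top spanner_17_mid 0.98 [0.5242, -0.3275, 0.2131, 0.0413, 86.0034]
```

View pics/s13.png

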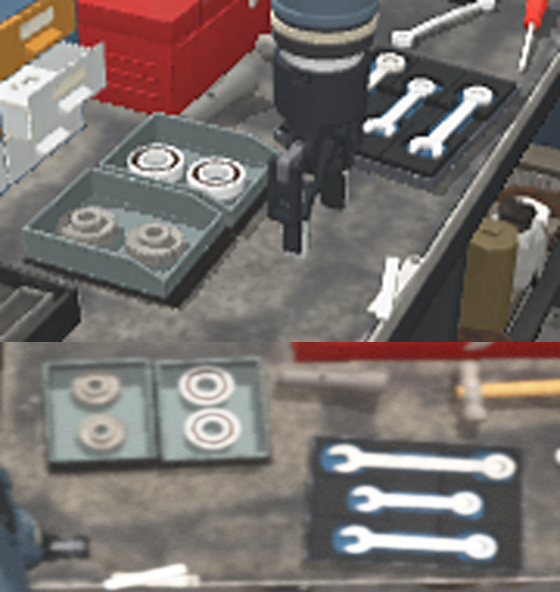

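The final picture shows all three spanners inside their blue cut-outs and the gear and bearing flat in front of their kind. The gripper is clear of everything, so I'm handing in.

```bash
python3 -m pendant '[[0,0,0,0,0,0],[0,0,0,0,0,0],[0,0,0,0,0,0]]'; python3 -c "from rig import sign_off;print(sign_off())"
```

```text
time_s: 56.27
tcp_pos: [0.3797, 0.1227, 0.0881]
ee_rot: [-0.0, 0.707, 0.708, 0.0]
wrist_force: [0.8, 0.1, 0.4]
width: 0.839
the job is handed in; nothing more can be done
None
```

All five parts are put away and the job was handed in at 56 s; `sign_off()` gives no verdict. Each spanner was lowered into its own cut-out until it touched the floor, and the gear and the bearing were lowered the same way into their own bins. Everything was released at contact.

**Last checks:**

| Part | Last measured offset from the middle of its place | Limit |
|---|---|---|
| Spanner 10 | 2 to 3 mm (top view while placing; final scene view agrees) | 12 mm |
| Spanner 13 | 2 to 3 mm | 12 mm |
| Spanner 17 | 4 to 5 mm, along its length | 12 mm |
| Gear | 3 mm | 20 mm (x), 35 mm (y) |
| Bearing | 5 mm (x) | 20 mm (x), 35 mm (y) |

All three spanners touched the floor at the same reported height. In the final picture everything looks flat and released, with the gripper well clear.

**What failed or disagreed:**
- **Tool height:** the reported tool z read about 37 mm lower than the real fingertips, against both the pictures and the touch. The first grasps of the 10 spanner closed on air, so I worked heights by touch from then on.
- **Spanner 17:** in the final scene view the arm hid most of it, so its position rests on the top view alone.
- **Spanner 10:** the network did not report it in the final top view, though it shows clearly in that picture.
- **Gear:** it touched the bin floor about 2 mm higher than expected, probably because it slipped slightly in the grip. It looks flat in the picture.

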